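# Swap the slide holder in a sprung loading dock

### The arm

A 6-joint arm with a two-finger parallel gripper is mounted at the origin on the work surface. World frame = base frame: x ahead of the robot, y to its left, z up, the work surface at z = 0. Lengths are in mm, angles in rad, forces in N, time in s.
With the tool pointing down it reaches from about 350 to 975 mm from the base axis. Payload 7.1 kg.
Tool frame: the origin (TCP) lies at the very end of the fingers, on their centre line; the grasp point (between the pads) lies 19 mm behind it; z points along the fingers, y is the direction in which the jaws open and shut (so a half turn about z gives the same grasp; the last joint's range is limited). The gripper opens to 88 mm and grips with 3 to 60 N. Pads are 20 mm wide; open, the fingers measure 115 mm over their backs; the gripper's body (75 mm by 178 mm) begins 61 mm behind the grasp point.
Start: joints at [-1.13, 0.423, 1.63, -0, 1.089, -0.019], TCP at [277.37, -560.063, 222.675] pointing down, gripper open.
Joint ranges: [-3, 3], [-0.9, 2.11], [0.09, 2.58], [-1.31, 4.45], [0.11, 2.69], [-2.54, 2.54]. Speed limits (rad/s): [2.39, 2.39, 3.01, 3.14, 3.14, 3.14].

### API

Orientations are given as a rotation vector (axis times angle).
In Python, from workcell import ctrl, imaging gives the robot as it stands. The module is installed in compiled form; this text tells all that it offers.
- The arm moves only by the shell command python3 -m pendant 'ROWS'. ROWS is JSON, a list of rows, each an object with "turn": the turn, a rotation vector about the world's x, y, z in rad, a list of three; "dp": the shift along the world's x, y, z in m, a list of three; "claw": the finger opening in m, from 0 to 0.0878. A call has 1 to 8 rows; each row is the pose to reach, as a shift and turn from the pose commanded when the call began; what a row does not reach only later rows make up. A row lasts 1/10 s, in which the tool goes at most 50 mm and 8.59 degrees, less where a joint would pass 70% of its speed; a pose out of reach is approached as far as the arm can. A call with a gripper value outside its range is refused whole. The fingers move at their own pace and stop on an object; the grip force is fixed at half the most. Time passes only in rows, so rows that repeat a pose let the fingers close. It gives the time, the measured TCP pose, the force and the opening at its end, in the units of the state.
- ctrl.get_obs(): the state, without advancing time (a new reading comes with each control period).
- imaging.get_image(name): name is "side" or "top" or "wrist"; returns a dict with "pixels" (420x560x3 uint8, blue, green, red), "fov_y" (degrees; the focal length in pixels is half the picture's height over the tangent of half this angle, whatever the lens; pixels are square), "cx", "cy" (the principal point, pixels), "xyz" and "rotation" of the camera in the world. Camera axes: x right, y up, looking along -z (the intrinsics and any distortion apply to the point x, -y, -z); pixel columns grow to the right and rows downward; lengths in mm; the calibration is good to about 2 mm. A picture is of the moment at which its call begins. There is no depth.
- ctrl.close_job(): hands the job in, once; it reports no verdict.
The state is a dict: "t": time; "qpos": joint angles; "qvel": joint speeds; "joint_torque": joint torques, N m; "ee_pos": TCP position; "orientation": TCP orientation; "ft_force": force on the tool from outside, world axes, zero at the start; "moment": the same for the moment, N m; "width": finger opening in mm.
Only numpy, scipy, OpenCV 4.12 (cv2) and the standard library are available. Lean on these libraries where they do the work, as an engineer would, in place of code of your own. Each camera call takes 0.05 s, during which the arm holds its last target.

### The job

Squeeze the dock's two side release buttons together so that the finished slide holder springs up, then take it out and lay it flat in the metal tray. Put the fresh slide holder from the bench on the dock's sprung platform and press it down until both catches snap over it and keep it down. Keep both holders level and do not disturb the other things on the bench.

Things in the scene. Friction and masses are not known exactly. Their poses are not given: they have to be found in the camera images.
- dock: white loading dock fixed to the bench, outer body 105 x 94. Origin: on the bench under the centre of its open-topped pocket, z up. Pocket 89 (x) x 50 (y), 2 or more to each side of a holder; walls 48 high, lead-ins flaring out by 7 up to 58 above the bench. A holder's 84 side lies along the dock's x, either way round. A nose 40 wide (y), 46 high, runs out on the -x side to x = -110 and carries the release buttons
- seat (a point): fixed point at the pocket's centre, 38 above the bench: centre of the platform's top when fully up; axes as the dock's
- catches (a point): fixed point midway between the two steel catches, 24.5 above the bench, level with their flat undersides; axes as the dock's. They stand out of the pocket's two y walls, tips at y = +19 and -19, 22 long in x, tops sloped about 60 degrees up to 38 above the bench. A holder pushed down spreads them; they snap in over its flange once its underside is below 16.5 above the bench
- platform (a joint): travel of the sprung aluminium platform in the pocket, m, downward: 0 fully up (top 38 above the bench), about 0.0215 with a holder latched, 0.024 at the bottom stop (top 14 above the bench). It pushes up with about 5 N at the top, 10 N at the bottom; pressing a holder home past the catches takes about 8 to 12 N, and 1.5 N more for each 10 mm/s of speed
- button_left (a joint): travel of the release button on the nose's +y side, m, inward: 0 out, 0.010 fully in; 1 N starts it, 2.6 N is fully in. Rigidly linked to the catch on the opposite wall, which clears a holder's flange from about 0.006 on. Both must be in at once to free a holder. They dip and come back out as a holder is pressed past the catches
- button_right (a joint): the same for the button on the nose's -y side
- left_face (a point): centre of the outer face of the left release button, a ribbed grey pad 16 wide (x) and 16 high; when out at x = -88, y = +32 in the dock's frame, 34 above the bench; moves with it; axes as the dock's. The two faces are 64 apart when out, 44 when fully in
- right_face (a point): the same for the right button, at y = -32
- holder_old: grey plastic stepped block, same either way round: flange 84 (x) x 46 (y) x 8 tall; on it a block 80 x 30 with its top, with slide windows, 20 above the underside; across its middle an upright grip rib 12 (x) x 30 (y), 20 to 42 above the underside: pinch it along x. About 140 g. Origin: centre of the underside, z up. The finished one, latched in the dock at the start
- holder_new: grey plastic stepped block, same either way round: flange 84 (x) x 46 (y) x 8 tall; on it a block 80 x 30 with its top, with slide windows, 20 above the underside; across its middle an upright grip rib 12 (x) x 30 (y), 20 to 42 above the underside: pinch it along x. About 140 g. Origin: centre of the underside, z up. The fresh one, on the bench
- tray: open aluminium tray fixed to the bench, 160 (x) x 120 (y) x 22 high outside, walls and floor about 4 thick. Origin: centre of the underside
- well_plate: bystander: flat white plate with six round wells, 100 x 76 x 14, lying on the bench; origin: centre of the underside
- mouse: bystander: black computer mouse, 100 x 58 x 31; origin: centre of the underside
- bottle: bystander: clear water bottle with blue cap, diameter 62, 200 tall; origin: centre of the underside
- pen_pot: bystander: black pot, diameter 72, 95 tall; origin: centre of the underside
There are look-alikes about, which are no part of the job. Of the things that look like the dock, the smaller one is meant.

How it is judged (in metres and radians):
On the way, in this order (a step that is already met when the one before it is completed fails the run):
1. both release buttons are squeezed in together and the finished holder has sprung up on the platform (value of joint each of button_left, button_right above 0.004 m and value of joint platform below 0.005 m and z of holder_old in the frame of dock above 0.031 m), for 0.1 s.
2. with the finished holder out, the fresh one is pressed down on the platform past the catches (value of joint platform above 0.0205 m and distance between holder_new and seat below 0.03 m and horizontal distance between holder_new and seat below 0.006 m), for 0.1 s.
At the end, for the whole second after the job is handed in: Fresh holder latched: platform down over 20 mm, holder within 5 mm of the pocket's centre, level to 0.06 rad, underside 12 to 19 mm above the bench, buttons out to 2.5 mm. Finished holder at rest in the tray, flat to 0.06 rad, on its floor (value of joint platform above 0.02 m and horizontal distance between holder_new and seat below 0.005 m and z of holder_new in the frame of dock between 0.012 and 0.019 m and angle between each of holder_new, holder_old's own z axis and vertical below 0.06 rad and value of joint each of button_left, button_right below 0.0025 m and linear speed of each of holder_new, holder_old below 0.02 m/s and x of holder_old in the frame of tray between -0.06 and 0.06 m and y of holder_old in the frame of tray between -0.045 and 0.045 m and z of holder_old in the frame of tray between 0 and 0.009 m); the robot touches nothing.
It fails at once if the well plate is moved more than 25 mm or tipped (distance of well_plate from where it was at the start of the episode above 0.025 m or angle between well_plate's own z axis and vertical above 0.5 rad).
It fails at once if the mouse is moved more than 25 mm or tipped (distance of mouse from where it was at the start of the episode above 0.025 m or angle between mouse's own z axis and vertical above 0.5 rad).
It fails at once if the bottle is moved more than 25 mm or tipped (distance of bottle from where it was at the start of the episode above 0.025 m or angle between bottle's own z axis and vertical above 0.5 rad).
It fails at once if the pen pot is moved more than 25 mm or tipped (distance of pen_pot from where it was at the start of the episode above 0.025 m or angle between pen_pot's own z axis and vertical above 0.5 rad).
It fails at once if a slide holder is tipped by more than 0.5 rad (angle between any of holder_old, holder_new's own z axis and vertical above 0.5 rad).
It also fails if it takes over 72 s, if anything falls off the work surface, if the arm or the gripper's body presses on something with over 40 N, if the wrist force passes 120 N, or if a joint passes its speed limit or range.

## Working session

There is one attempt and no reset: what is moved stays moved. The work goes in short steps, Python scripts to look and compute and a shell command to move; the robot and the scene stay as the last step left them, time stands still between calls to the robot, and variables do not carry over. Pictures are saved under pics/ and viewed, and the job is handed in when it is done.

```bash
ls; mkdir -p pics; python3 - <<'E'
from workcell import ctrl, imaging
import cv2, numpy as np
np.set_printoptions(suppress=True,precision=4)
print(ctrl.get_obs())
for n in ["side","top","wrist"]:
    d=imaging.get_image(n)
    cv2.imwrite(f"pics/{n}0.png",d["pixels"])
    print(n,{k:v for k,v in d.items() if k!="pixels"})
E
```

```text
pics
{'t': 0.0, 'qpos': array([-1.1299,  0.4238,  1.6307,  0.    ,  1.0886, -0.019 ]), 'qvel': array([-0.0009,  0.0013, -0.0015,  0.0006, -0.0002, -0.0004]), 'joint_torque': array([  0.0019, -54.4626, -27.3668,   0.0645,   0.0228,  -0.0001]), 'ee_pos': array([ 277.1688, -559.5542,  221.9035]), 'orientation': array([-3.0574, -0.7156,  0.0005]), 'ft_force': array([ 0.8787,  0.3164, -0.3834]), 'moment': array([-0.0027, -0.0249, -0.0232]), 'width': 87.84064166410816}
side {'fov_y': 57.88107457150495, 'cx': 287.8978041263037, 'cy': 201.53023340016426, 'xyz': array([435.6539, 774.2963, 515.7385]), 'rotation': array([ 0.0549, -1.5472, -2.6862])}
top {'fov_y': 46.39515543900929, 'cx': 278.2714315514606, 'cy': 210.19156148110253, 'xyz': array([ 362.5167,   -8.7347, 1154.2299]), 'rotation': array([ 0.0946, -0.0914, -1.5863])}
wrist {'fov_y': 69.3787260877402, 'cx': 286.86988363659316, 'cy': 208.04063754726934, 'xyz': array([ 341.4424, -528.1606,  385.5059]), 'rotation': array([-0.2379,  0.1507, -1.1034])}
```

View pics/top0.png

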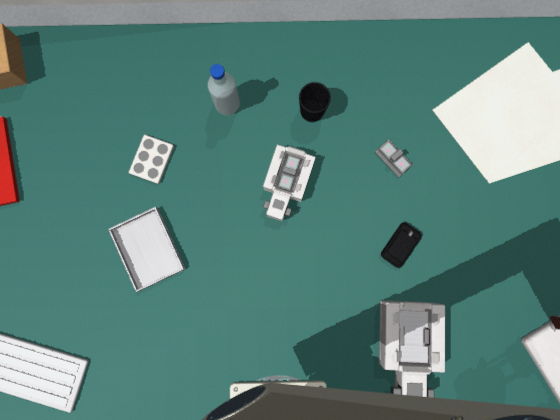

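View pics/side0.png

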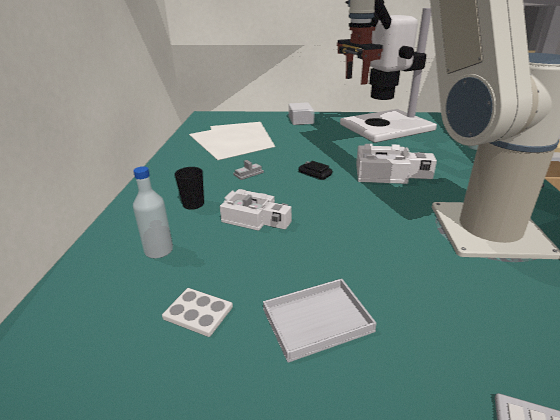

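View pics/wrist0.png

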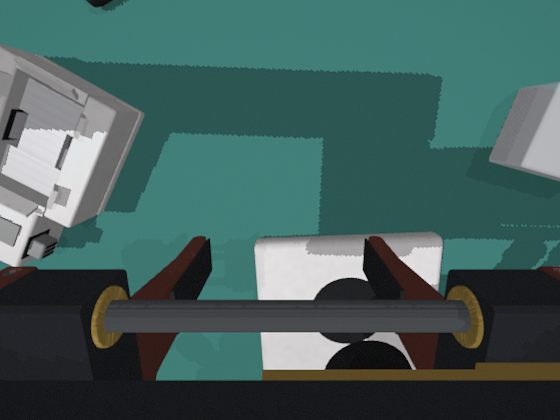

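```bash
cat > h.py <<'E'
from workcell import ctrl, imaging
import cv2, numpy as np
from scipy.spatial.transform import Rotation as R
from scipy.optimize import least_squares
np.set_printoptions(suppress=True,precision=4)
def cam(n,save=None):
    d=imaging.get_image(n)
    d["f"]=210/np.tan(np.radians(d["fov_y"])/2); d["M"]=R.from_rotvec(d["rotation"]).as_matrix()
    if save: cv2.imwrite(f"pics/{save}.png",d["pixels"])
    return d
def proj(d,P):
    c=(np.atleast_2d(P)-d["xyz"])@d["M"]
    return np.c_[d["cx"]+d["f"]*c[:,0]/-c[:,2], d["cy"]-d["f"]*c[:,1]/-c[:,2]]
def ray(d,uv,z):
    uv=np.atleast_2d(uv); v=np.c_[(uv[:,0]-d["cx"])/d["f"],-(uv[:,1]-d["cy"])/d["f"],-np.ones(len(uv))]@d["M"].T
    return d["xyz"]+v*((z-d["xyz"][2])/v[:,2])[:,None]
def crop(d,u0,v0,u1,v1,s,name):
    im=cv2.resize(d["pixels"][v0:v1,u0:u1],None,fx=s,fy=s,interpolation=cv2.INTER_CUBIC)
    cv2.imwrite(f"pics/{name}.png",im)
E
python3 - <<'E'
from h import *
t=cam("top"); s=cam("side")
crop(t,255,135,335,225,6,"t_dock"); crop(t,370,130,420,190,8,"t_new"); crop(t,100,200,200,300,6,"t_tray")
crop(s,210,150,310,240,6,"s_dock")
for n,uv,z in [("dock",(289,170),50),("btn",(278,207),46),("new",(394,158),20),("tray",(147,249),11),("bottle",(227,105),0),("pot",(314,112),0),("mouse",(402,245),15),("plate",(151,159),14),("big",(414,338),80)]: print(n,ray(t,uv,z)[0])
E
```

```text
dock [585.9055 -33.8555  50.    ]
btn [501.4238  -7.1709  46.    ]
new [ 616.3053 -282.7535   20.    ]
tray [412.6398 299.6888  11.    ]
bottle [759.6417 112.723    0.    ]
pot [738.1804 -98.5666   0.    ]
mouse [ 411.38   -293.2064   15.    ]
plate [625.6332 292.4106  14.    ]
big [ 209.5763 -293.2705   80.    ]
```

View pics/t_dock.png

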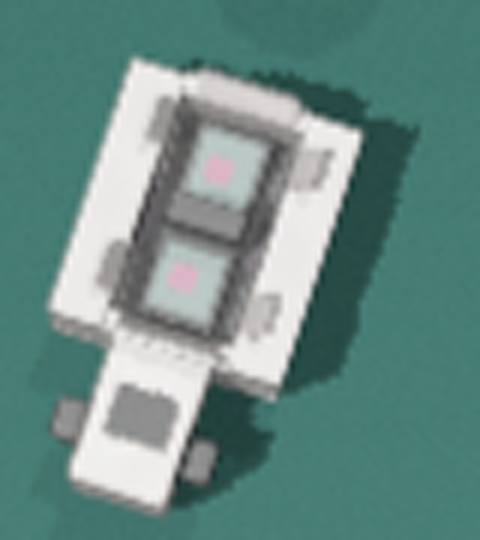

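View pics/t_new.png

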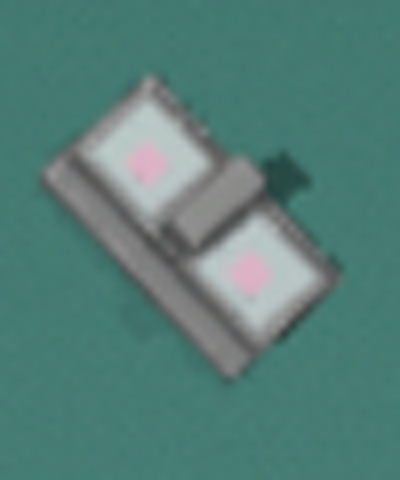

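View pics/s_dock.png

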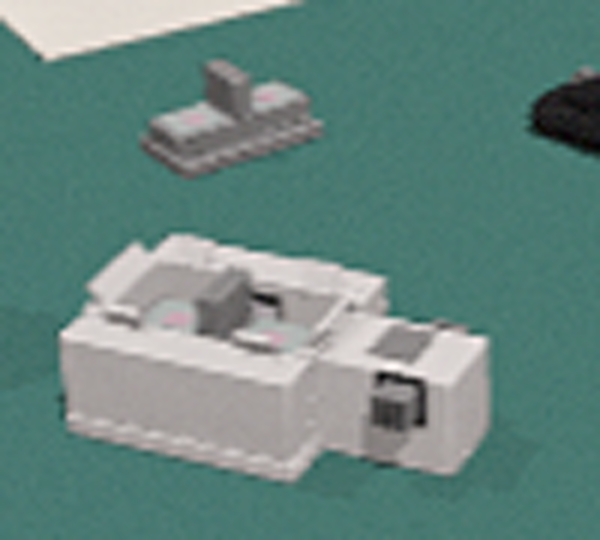

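View pics/t_tray.png

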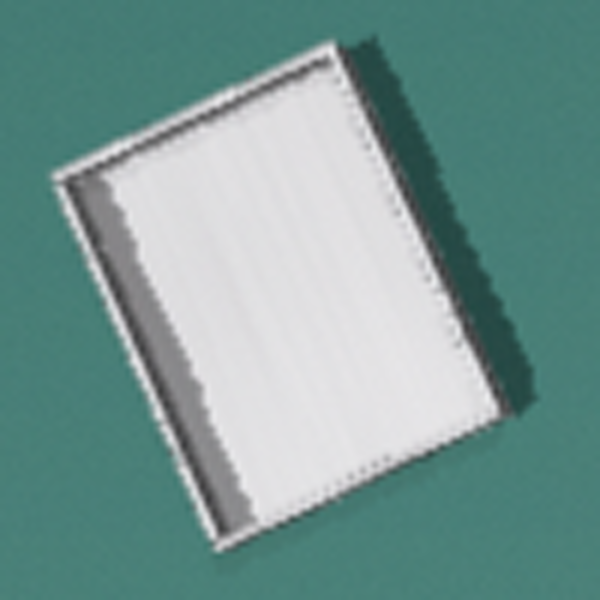

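```bash
cat > fit.py <<'E'
from h import *
def fitpose(obs,x0):
    # obs: list of (cam, uv, local xyz)
    def P(p,l):
        c,s=np.cos(p[2]),np.sin(p[2]); return np.array([p[0]+c*l[0]-s*l[1],p[1]+s*l[0]+c*l[1],l[2]])
    def res(p): return np.concatenate([(proj(d,P(p,l))[0]-uv) for d,uv,l in obs])
    r=least_squares(res,x0,loss="soft_l1"); return r.x,res(r.x).reshape(-1,2)
def cr(u0,v0,s): return lambda x,y:np.array([(x+.5)/s-.5+u0,(y+.5)/s-.5+v0])
E
python3 - <<'E'
from fit import *
t=cam("top"); s=cam("side")
T=cr(255,135,6); S=cr(210,150,6)
ob=[(t,T(132,58),(52.5,47,48)),(t,T(362,130),(52.5,-47,48)),(t,T(278,385),(-52.5,-47,48)),(t,T(50,312),(-52.5,47,48)),
(t,T(72,475),(-110,20,46)),(t,T(167,502),(-110,-20,46)),(t,T(68,420),(-88,30,42)),(t,T(204,463),(-88,-30,42))]
oS=[(s,S(62,332),(52.5,47,48)),(s,S(300,385),(-52.5,47,48)),(s,S(388,280),(-52.5,-47,48)),(s,S(452,380),(-110,20,46)),(s,S(490,338),(-110,-20,46)),(s,S(394,408),(-88,32,34))]
for o in (ob,oS,ob+oS):
    x,r=fitpose(o,[585,-33,-.3]); print(x,"\n",r.round(1).tolist())
N=cr(370,130,8)
on=[(t,N(150,75),(40,15,20)),(t,N(340,275),(-40,15,20)),(t,N(232,380),(-42,-23,8)),(t,N(40,178),(42,-23,8))]
# rib top: 4 corners
on+=[(t,N(240,155),(6,15,42)),(t,N(268,182),(-6,15,42))]
oNs=[(s,S(208,66),(6,15,42)),(s,S(188,178),(42,23,0)) ]
for o in (on,):
    x,r=fitpose(o,[616,-283,.8]); print("new",x,"\n",r.round(1).tolist())
    print("side check",[proj(s,[x[0]+np.cos(x[2])*a-np.sin(x[2])*b,x[1]+np.sin(x[2])*a+np.cos(x[2])*b,c])[0]for a,b,c in[(6,0,42),(-6,0,42),(42,23,8),(-42,-23,8),(42,-23,8),(-42,23,8)]])
Y=cr(100,200,6)
oy=[(t,Y(335,42),(80,-60,22)),(t,Y(55,178),(80,60,22)),(t,Y(215,548),(-80,60,22)),(t,Y(508,412),(-80,-60,22))]
x,r=fitpose(oy,[412,300,.4]); print("tray",x,"\n",r.round(1).tolist())
E
```

```text
[583.4906 -33.6918  -0.327 ] 
 [[-0.2, -0.4], [0.4, -0.3], [0.7, 0.2], [-0.5, -0.0], [-0.7, 0.3], [0.3, 1.1], [-1.1, -0.8], [1.2, -0.0]]
[583.5525 -34.5397  -0.3323] 
 [[-0.6, 0.3], [-1.2, -0.2], [0.4, -1.1], [0.7, 0.3], [0.6, -0.8], [-0.2, 0.7]]
[583.5327 -33.8204  -0.3279] 
 [[-0.1, -0.4], [0.4, -0.3], [0.7, 0.2], [-0.5, -0.1], [-0.6, 0.3], [0.3, 1.1], [-1.1, -0.8], [1.2, -0.0], [-0.6, 0.5], [-1.1, -0.1], [0.4, -1.0], [0.8, 0.4], [0.7, -0.7], [-0.1, 0.8]]
new [ 634.7435 -287.0327    2.0655] 
 [[-4.2, 25.0], [1.2, -16.3], [5.8, -42.1], [-0.3, -0.1], [-0.8, 5.9], [0.2, 0.0]]
side check [array([243.741 , 161.2049]), array([242.4316, 159.7763]), array([255.6213, 174.4015]), array([232.5404, 166.8259]), array([241.2916, 177.4058]), array([246.2181, 164.1287])]
tray [413.4078 299.2015   0.4326] 
 [[0.1, -0.3], [-0.5, -0.6], [0.7, 0.6], [-0.3, 0.3]]
```

```bash
python3 - <<'E'
from fit import *
t=cam("top"); s=cam("side")
N=cr(370,130,8); S=cr(210,150,6)
on=[(t,N(150,75),(40,-15,20)),(t,N(340,275),(-40,-15,20)),(t,N(232,380),(-42,23,8)),(t,N(40,178),(42,23,8)),(t,N(240,155),(6,-15,42)),(t,N(268,182),(-6,-15,42))]
x,r=fitpose(on,[616,-283,.8]); print("new",x,"\n",r.round(1).tolist())
oS=[(s,S(190,176),(42,23,0)),(s,S(323,130),(-42,23,4)),(s,S(142,143),(42,-23,4))]
x,r=fitpose(on+oS,x); print("new",x,"\n",r.round(1).tolist())
print(ctrl.get_obs()["t"])
# draw wire
E
```

```text
new [ 619.6822 -284.9344    0.7215] 
 [[-0.6, 1.2], [-0.8, 0.7], [0.4, -0.1], [-0.0, -0.5], [0.4, -0.7], [0.5, -0.3]]
new [ 619.7847 -284.9552    0.7201] 
 [[-0.6, 1.2], [-0.8, 0.7], [0.4, -0.2], [-0.0, -0.5], [0.4, -0.7], [0.5, -0.3], [-0.1, 0.7], [0.5, -0.4], [-0.1, -0.1]]
0.45
```

```bash
python3 - <<'E'
from fit import *
t=cam("top"); s=cam("side")
print(ray(s,[(342,124),(435,127),(385,115),(380,137),(425,118)],10))
print("tcp in side",proj(s,[277,-560,222]), proj(t,[277,-560,222]))
print(ray(t,[(560,340),(525,340),(550,385),(560,390)],200), ray(t,[(560,340),(525,340),(550,385),(230,385),(325,385)],10))
d=np.array([583.5,-33.8]);y=-.328;c,sn=np.cos(y),np.sin(y)
print("btn ctr",d+[c*-88,sn*-88])
crop(s,330,0,450,150,5,"s_mic")
E
```

```text
[[ 300.289  -734.2647   10.    ]
 [ -64.5533 -706.1402   10.    ]
 [ 106.229  -858.8857   10.    ]
 [ 169.4916 -588.1121   10.    ]
 [ -54.6294 -820.5867   10.    ]]
tcp in side [[356.2831  80.3953]] [[575.7219 309.2986]]
[[ 218.2658 -538.1413  200.    ]
 [ 219.3885 -471.8197  200.    ]
 [ 136.1684 -512.3792  200.    ]
 [ 126.8054 -530.3578  200.    ]] [[ 189.5434 -643.5533   10.    ]
 [ 190.8898 -564.0261   10.    ]
 [  91.0994 -612.6616   10.    ]
 [ 103.1136  108.1789   10.    ]
 [  99.5421 -106.108    10.    ]]
btn ctr [500.1914  -5.4508]
```

View pics/s_mic.png

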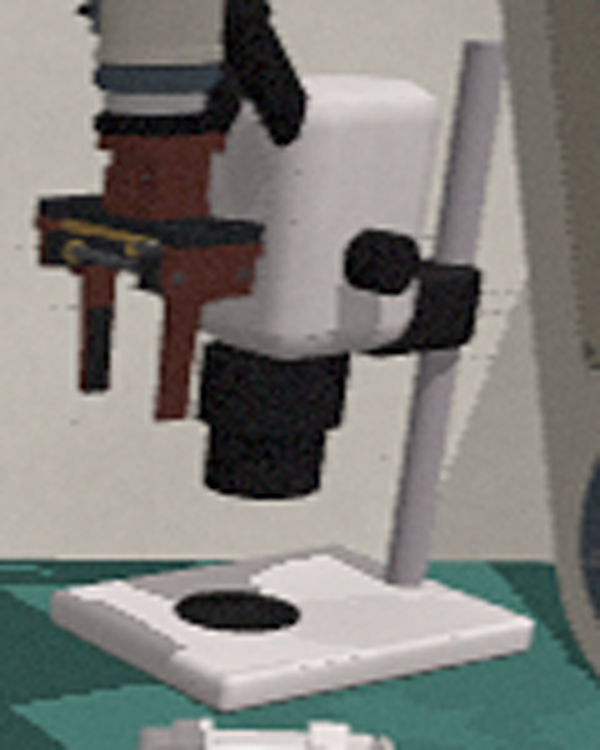

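```bash
python3 -m pendant '[{"dp":[0.018,0.046,0],"turn":[0,0,0],"claw":0.0878},{"dp":[0.036,0.092,0],"turn":[0,0,0.14],"claw":0.0878},{"dp":[0.054,0.138,0],"turn":[0,0,0.28],"claw":0.0878},{"dp":[0.072,0.184,0],"turn":[0,0,0.42],"claw":0.0878},{"dp":[0.09,0.23,0],"turn":[0,0,0.56],"claw":0.0878},{"dp":[0.108,0.276,0],"turn":[0,0,0.70],"claw":0.0878},{"dp":[0.126,0.322,0],"turn":[0,0,0.84],"claw":0.0878},{"dp":[0.144,0.368,0],"turn":[0,0,0.98],"claw":0.0878}]'; cat > st.py <<'E'
from h import *
import sys
o=ctrl.get_obs(); M=R.from_rotvec(o["orientation"]).as_matrix()
print("t",o["t"],"p",o["ee_pos"],"jaw yaw",np.arctan2(M[1,1],M[0,1]),"zax",M[:,2],"F",o["ft_force"],"w",o["width"],"q",o["qpos"])
E
python3 st.py
```

```text
t: 1.35
ee_pos: [421.9, -190.3, 223.0]
orientation: [2.356, 2.077, 0.001]
ft_force: [1.9, 0.1, -0.1]
width: 87.8
t 1.35 p [ 421.8528 -190.2821  223.0323] jaw yaw -0.12561628010063744 zax [ 0.0008 -0.0004 -1.    ] F [ 1.8593  0.0993 -0.1236] w 87.77410253604914 q [-0.4495  0.182   1.977   0.      0.9817 -0.3239]
```

```bash
python3 -m pendant '[{"dp":[0.016,0.037,0],"turn":[0,0,0.145],"claw":0.0878},{"dp":[0.031,0.074,0],"turn":[0,0,0.29],"claw":0.0878},{"dp":[0.047,0.111,0],"turn":[0,0,0.435],"claw":0.0878},{"dp":[0.063,0.148,0],"turn":[0,0,0.58],"claw":0.0878},{"dp":[0.0783,0.1848,0],"turn":[0,0,0.725],"claw":0.0878},{"dp":[0.0783,0.1848,-0.03],"turn":[0,0,0.87],"claw":0.0878},{"dp":[0.0783,0.1848,-0.06],"turn":[0,0,1.015],"claw":0.0878},{"dp":[0.0783,0.1848,-0.09],"turn":[0,0,1.16],"claw":0.0878}]'; 
python3 -m pendant '[{"dp":[0,0,0],"turn":[0,0,0.14],"claw":0.0878},{"dp":[0,0,0],"turn":[0,0,0.208],"claw":0.0878},{"dp":[0,0,0],"turn":[0,0,0.208],"claw":0.0878},{"dp":[0,0,0],"turn":[0,0,0.208],"claw":0.0878}]'
python3 st.py; python3 - <<'E'
from h import *
cam("wrist","w1"); cam("top","t1"); cam("side","s1")
E
```

```text
t: 2.15
ee_pos: [500.1, -6.7, 132.1]
orientation: [0.829, 3.029, 0.0]
ft_force: [0.0, -0.4, -0.8]
width: 87.8
t: 2.55
ee_pos: [499.9, -7.3, 132.9]
orientation: [0.525, 3.097, 0.0]
ft_force: [-0.3, -0.1, 0.2]
width: 88.0
t 2.55 p [499.885   -7.2616 132.875 ] jaw yaw 1.2349897373647782 zax [ 0.0005 -0.     -1.    ] F [-0.2574 -0.1189  0.2155] w 87.99695022359941 q [-0.0383  0.3751  1.9678 -0.      0.7982 -1.2733]
```

View pics/w1.png

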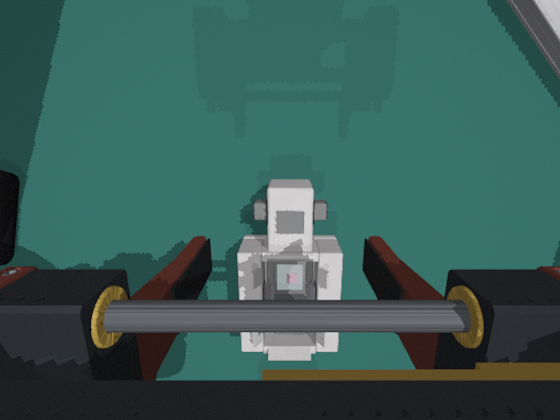

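View pics/s1.png

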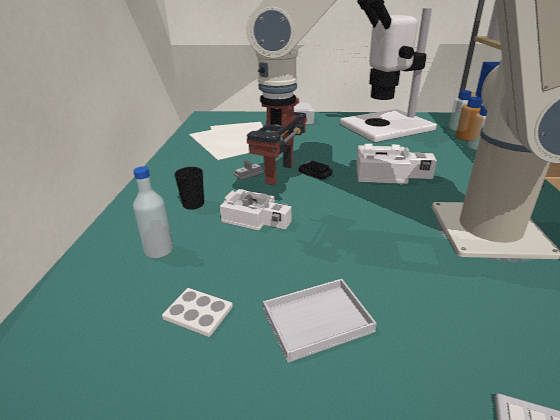

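```bash
python3 - <<'E'
from h import *
s=cam("side");w=cam("wrist");t=cam("top")
p=ctrl.get_obs()["ee_pos"]
d=np.array([583.5,-33.8]);y=-.328;c,sn=np.cos(y),np.sin(y)
L=lambda a,b,z:[d[0]+c*a-sn*b,d[1]+sn*a+c*b,z]
M=R.from_rotvec(ctrl.get_obs()["orientation"]).as_matrix()
print("tcp side",proj(s,p),"tips",proj(s,p+44*M[:,1]),proj(s,p-44*M[:,1]))
print("top tips",proj(t,p+44*M[:,1]),proj(t,p-44*M[:,1]))
for q in [(-88,30,42),(-88,-30,42),(-110,20,46),(-110,-20,46),(-52.5,47,48),(-52.5,-47,48),(52.5,47,48)]: print(q,proj(w,L(*q)))
print("wrist",w["xyz"],w["M"])
E
```

```text
tcp side [[279.8456 174.5806]] tips [[271.9413 182.801 ]] [[287.1361 166.9986]]
top tips [[258.0699 196.2013]] [[297.8318 209.1178]]
(-88, 30, 42) [[323.7011 210.7811]]
(-88, -30, 42) [[254.8065 211.1921]]
(-110, 20, 46) [[313.0012 186.8878]]
(-110, -20, 46) [[265.3403 187.1801]]
(-52.5, 47, 48) [[342.7553 251.2617]]
(-52.5, -47, 48) [[236.2167 251.8671]]
(52.5, 47, 48) [[338.2523 351.5135]]
wrist [432.1337  16.1311 296.42  ] [[ 0.3281 -0.912  -0.2461]
 [ 0.9446  0.3167  0.086 ]
 [-0.0005 -0.2607  0.9654]]
```

View pics/t1.png

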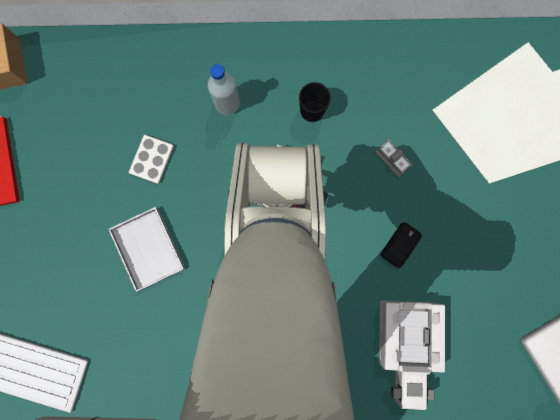

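```bash
python3 - <<'E'
from h import *
w=cam("wrist"); crop(w,225,170,355,270,6,"w1z")
E
```

```text
(no output)
```

View pics/w1z.png

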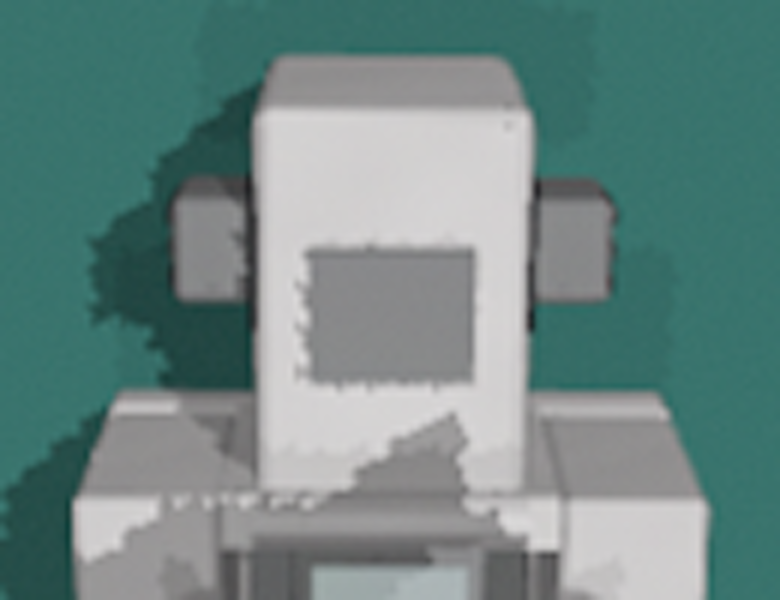

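```bash
python3 - <<'E'
from fit import *
w=cam("wrist"); W=cr(225,170,6)
o=[(w,W(255,108),(-110,-20,46)),(w,W(533,108),(-110,20,46)),(w,W(173,240),(-88,-32,42)),(w,W(612,240),(-88,32,42)),(w,W(75,497),(-52.5,-47,48)),(w,W(709,503),(-52.5,47,48))]
x,r=fitpose(o,[583,-34,-.33]); print(x,r.round(1).tolist())
c,s=np.cos(x[2]),np.sin(x[2]); print("btn",x[:2]+[c*-88,s*-88], ctrl.get_obs()["ee_pos"])
E
```

```text
[583.6154 -34.0405  -0.3378] [[-0.6, -0.3], [0.7, -0.1], [-0.1, 1.6], [0.2, 1.9], [-0.5, -0.7], [0.4, -1.3]]
btn [500.5889  -4.8754] [499.7259  -7.2651 132.7865]
```

```bash
python3 -m pendant '[{"dp":[0.0006,0.002,-0.03],"turn":[0,0,0.005],"claw":0.0878},{"dp":[0.0006,0.002,-0.065],"turn":[0,0,0.005],"claw":0.0878},{"dp":[0.0006,0.002,-0.095],"turn":[0,0,0.005],"claw":0.0878},{"dp":[0.0006,0.002,-0.111],"turn":[0,0,0.005],"claw":0.0878},{"dp":[0.0006,0.002,-0.111],"turn":[0,0,0.005],"claw":0.07},{"dp":[0.0006,0.002,-0.111],"turn":[0,0,0.005],"claw":0.07},{"dp":[0.0006,0.002,-0.111],"turn":[0,0,0.005],"claw":0.068}]'
python3 st.py;python3 - <<'E'
from h import *
w=cam("wrist","w2")
E
```

```text
t: 3.65
ee_pos: [501.1, -5.3, 22.7]
orientation: [0.514, 3.098, 0.0]
ft_force: [-0.2, 0.7, 0.6]
width: 69.0
t 3.65 p [501.097   -5.289   22.6905] jaw yaw 1.2419172009767738 zax [ 0.0017 -0.0001 -1.    ] F [-0.25    0.6639  0.602 ] w 69.03001845159949 q [-0.0343  0.5781  2.0016 -0.      0.5601 -1.2762]
```

View pics/w2.png

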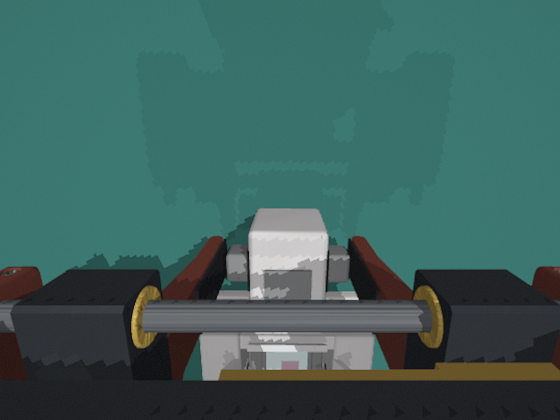

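```bash
python3 -m pendant '[{"dp":[0,0,0],"turn":[0,0,0],"claw":0.06},{"dp":[0,0,0],"turn":[0,0,0],"claw":0.054},{"dp":[0,0,0],"turn":[0,0,0],"claw":0.05},{"dp":[0,0,0],"turn":[0,0,0],"claw":0.046},{"dp":[0,0,0],"turn":[0,0,0],"claw":0.0455},{"dp":[0,0,0],"turn":[0,0,0],"claw":0.0455},{"dp":[0,0,0],"turn":[0,0,0],"claw":0.0455},{"dp":[0,0,0],"turn":[0,0,0],"claw":0.0455}]'
python3 st.py;python3 - <<'E'
from h import *
w=cam("wrist","w3"); s=cam("side"); crop(s,210,130,310,240,5,"s3")
E
```

```text
t: 4.5
ee_pos: [500.6, -5.3, 21.7]
orientation: [0.514, 3.099, 0.0]
ft_force: [2.4, -0.9, 2.7]
width: 45.6
t 4.5 p [500.6122  -5.2859  21.7083] jaw yaw 1.2419715699331884 zax [ 0.0006 -0.     -1.    ] F [ 2.4389 -0.9428  2.7129] w 45.5842486175979 q [-0.0343  0.58    2.002  -0.      0.559  -1.2763]
```

View pics/w3.png

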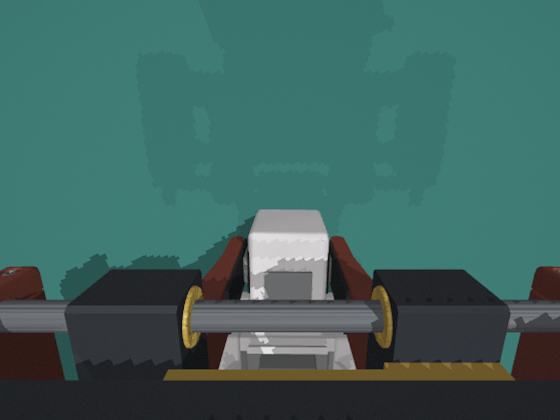

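View pics/s3.png

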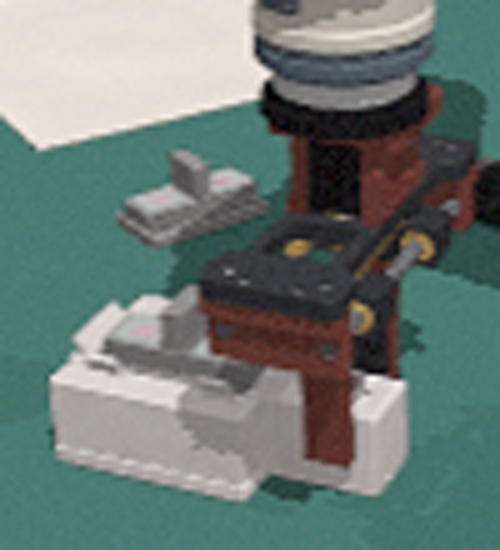

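```bash
python3 -m pendant '[{"dp":[0,0,0],"turn":[0,0,0],"claw":0.0455},{"dp":[0,0,0],"turn":[0,0,0],"claw":0.06},{"dp":[0,0,0],"turn":[0,0,0],"claw":0.075},{"dp":[0,0,0],"turn":[0,0,0],"claw":0.085},{"dp":[0,0,0.01],"turn":[0,0,0],"claw":0.085},{"dp":[0,0,0.05],"turn":[0,0,0],"claw":0.085},{"dp":[0,0,0.09],"turn":[0,0,0],"claw":0.085},{"dp":[0,0,0.13],"turn":[0,0,0],"claw":0.085}]'
python3 -m pendant '[{"dp":[-0.02,0.008,0],"turn":[0,0,-0.14],"claw":0.085},{"dp":[-0.03,0.01,0],"turn":[0,0,-0.28],"claw":0.06},{"dp":[-0.03,0.01,0],"turn":[0,0,-0.42],"claw":0.05},{"dp":[-0.03,0.01,0],"turn":[0,0,-0.56],"claw":0.05},{"dp":[-0.03,0.01,0],"turn":[0,0,-0.70],"claw":0.05},{"dp":[-0.03,0.01,0],"turn":[0,0,-0.84],"claw":0.05},{"dp":[-0.03,0.01,0],"turn":[0,0,-0.98],"claw":0.05},{"dp":[-0.03,0.01,0],"turn":[0,0,-1.12],"claw":0.05}]'
python3 st.py;python3 - <<'E'
from h import *
w=cam("wrist","w4"); s=cam("side"); crop(s,210,130,310,240,5,"s4")
E
```

```text
t: 5.4
ee_pos: [498.9, -5.2, 153.1]
orientation: [-0.514, -3.097, 0.001]
ft_force: [0.7, 0.9, 0.4]
width: 85.4
t: 6.2
ee_pos: [469.2, 4.8, 151.9]
orientation: [-2.088, -2.346, 0.002]
ft_force: [-0.5, 0.7, -0.3]
width: 50.0
t 6.2 p [469.2294   4.7944 151.8948] jaw yaw 0.11630578116590873 zax [-0.0016  0.0001 -1.    ] F [-0.4514  0.7131 -0.3261] w 50.03591596575453 q [-0.0152  0.3043  2.0193  0.      0.8196 -0.1315]
```

View pics/w4.png

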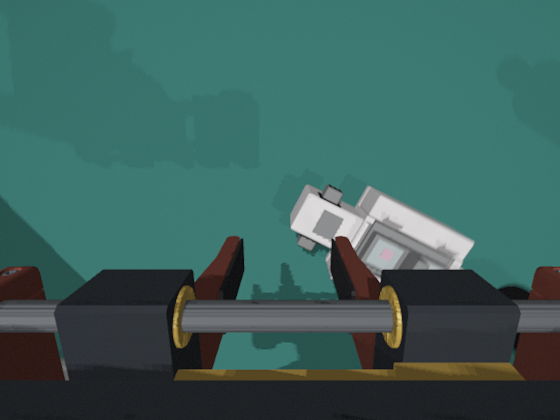

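View pics/s4.png

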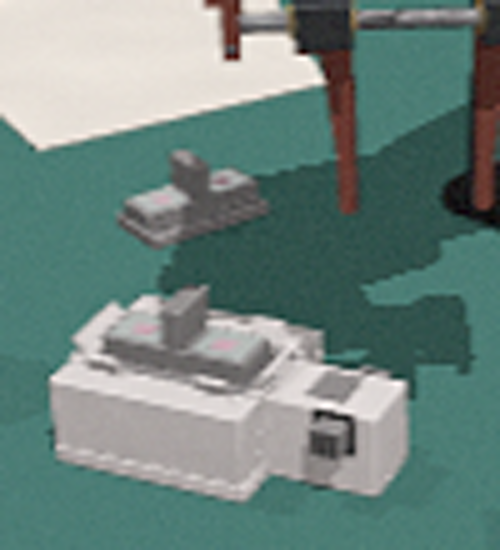

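```bash
python3 -m pendant '[{"dp":[0.03,-0.01,0],"turn":[0,0,-0.14],"claw":0.05},{"dp":[0.06,-0.02,0],"turn":[0,0,-0.28],"claw":0.05},{"dp":[0.09,-0.03,0],"turn":[0,0,-0.42],"claw":0.05},{"dp":[0.1132,-0.0387,0],"turn":[0,0,-0.453],"claw":0.05},{"dp":[0.1132,-0.0387,-0.03],"turn":[0,0,-0.453],"claw":0.05},{"dp":[0.1132,-0.0387,-0.05],"turn":[0,0,-0.453],"claw":0.05},{"dp":[0.1132,-0.0387,-0.05],"turn":[0,0,-0.453],"claw":0.05}]'
python3 st.py;python3 - <<'E'
from h import *
w=cam("wrist","w5"); s=cam("side"); crop(s,200,100,320,240,5,"s5")
E
```

```text
t: 7.0
ee_pos: [580.9, -33.8, 99.2]
orientation: [-2.551, -1.827, 0.007]
ft_force: [-0.2, -0.6, 0.5]
width: 49.9
t 7.0 p [580.9006 -33.8394  99.1669] jaw yaw -0.32755628506784606 zax [-0.0062  0.0005 -1.    ] F [-0.1953 -0.6399  0.4638] w 49.90166796440562 q [-0.0786  0.5299  1.7984 -0.      0.8196  0.249 ]
```

View pics/w5.png

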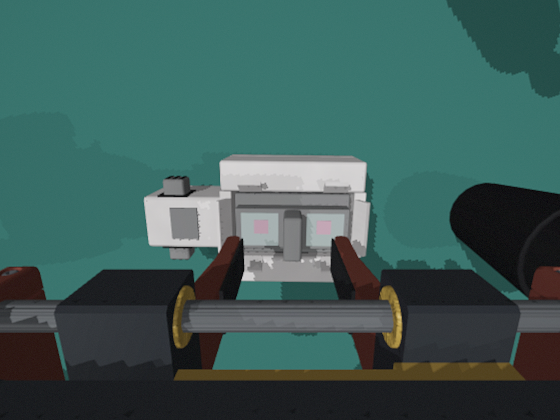

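View pics/s5.png

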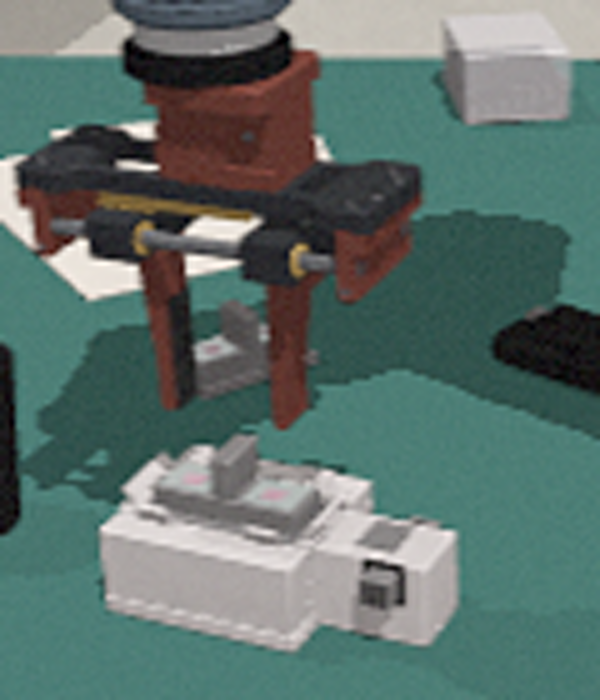

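```bash
python3 -m pendant '[{"dp":[0,0,-0.008],"turn":[0,0,-0.001],"claw":0.05},{"dp":[0,0,-0.018],"turn":[0,0,-0.001],"claw":0.05},{"dp":[0,0,-0.028],"turn":[0,0,-0.001],"claw":0.05},{"dp":[0,0,-0.036],"turn":[0,0,-0.001],"claw":0.05},{"dp":[0,0,-0.041],"turn":[0,0,-0.001],"claw":0.05},{"dp":[0,0,-0.041],"turn":[0,0,-0.001],"claw":0.05},{"dp":[0,0,-0.041],"turn":[0,0,-0.001],"claw":0.04}]'
python3 st.py;python3 - <<'E'
from h import *
w=cam("wrist","w6"); s=cam("side"); crop(s,200,100,320,240,5,"s6")
E
```

```text
t: 7.8
ee_pos: [583.5, -33.9, 60.6]
orientation: [-2.558, -1.824, 0.0]
ft_force: [-0.6, 0.0, 0.9]
width: 44.8
t 7.8 p [583.4932 -33.9466  60.569 ] jaw yaw -0.3319916490687852 zax [-0.0002  0.     -1.    ] F [-0.6175  0.0001  0.8961] w 44.82940085074247 q [-0.0785  0.5911  1.8083  0.      0.7424  0.2535]
```

View pics/w6.png

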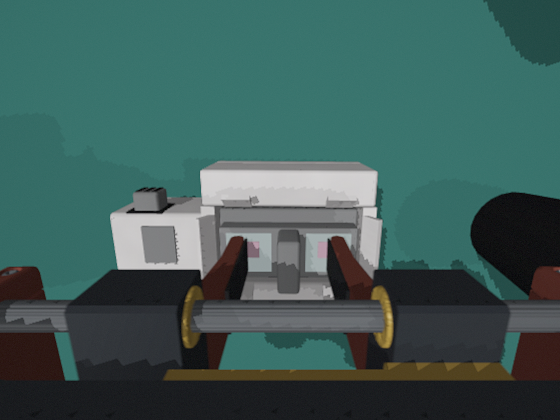

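View pics/s6.png

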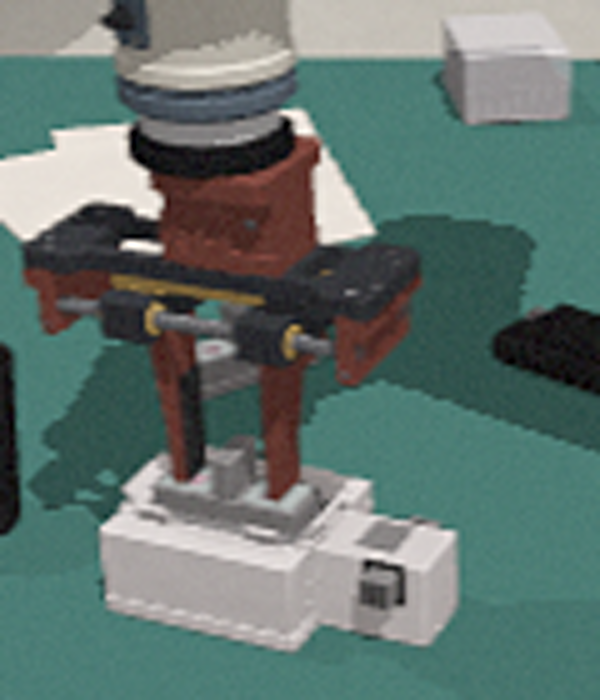

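```bash
python3 -m pendant '[{"dp":[0,0,0],"turn":[0,0,0],"claw":0.03},{"dp":[0,0,0],"turn":[0,0,0],"claw":0.02},{"dp":[0,0,0],"turn":[0,0,0],"claw":0.014},{"dp":[0,0,0],"turn":[0,0,0],"claw":0.005},{"dp":[0,0,0],"turn":[0,0,0],"claw":0.005},{"dp":[0,0,0],"turn":[0,0,0],"claw":0.005},{"dp":[0,0,0],"turn":[0,0,0],"claw":0.005}]'
python3 st.py
python3 -m pendant '[{"dp":[0,0,0.003],"turn":[0,0,0],"claw":0.005},{"dp":[0,0,0.01],"turn":[0,0,0],"claw":0.005},{"dp":[0,0,0.02],"turn":[0,0,0],"claw":0.005},{"dp":[0,0,0.03],"turn":[0,0,0],"claw":0.005},{"dp":[0,0,0.05],"turn":[0,0,0],"claw":0.005},{"dp":[0,0,0.07],"turn":[0,0,0],"claw":0.005}]'
python3 st.py;python3 - <<'E'
from h import *
w=cam("wrist","w7"); s=cam("side"); crop(s,200,80,320,240,5,"s7")
E
```

```text
t: 8.6
ee_pos: [583.6, -34.0, 60.8]
orientation: [2.558, 1.824, 0.0]
ft_force: [0.1, -0.7, 1.8]
width: 11.9
t 8.6 p [583.5818 -33.9807  60.8   ] jaw yaw -0.3319899144694669 zax [ 0.0002 -0.     -1.    ] F [ 0.0957 -0.6854  1.8098] w 11.92075300877685 q [-0.0785  0.5907  1.8084 -0.      0.7423  0.2535]
t: 9.2
ee_pos: [583.4, -34.0, 132.0]
orientation: [-2.558, -1.824, 0.0]
ft_force: [0.6, 0.5, -1.7]
width: 11.8
t 9.2 p [583.3703 -33.9682 131.9507] jaw yaw -0.33203411415203593 zax [-0.  0. -1.] F [ 0.5609  0.4771 -1.7341] w 11.752640384144847 q [-0.0785  0.4821  1.7827  0.      0.8768  0.2535]
```

View pics/s7.png

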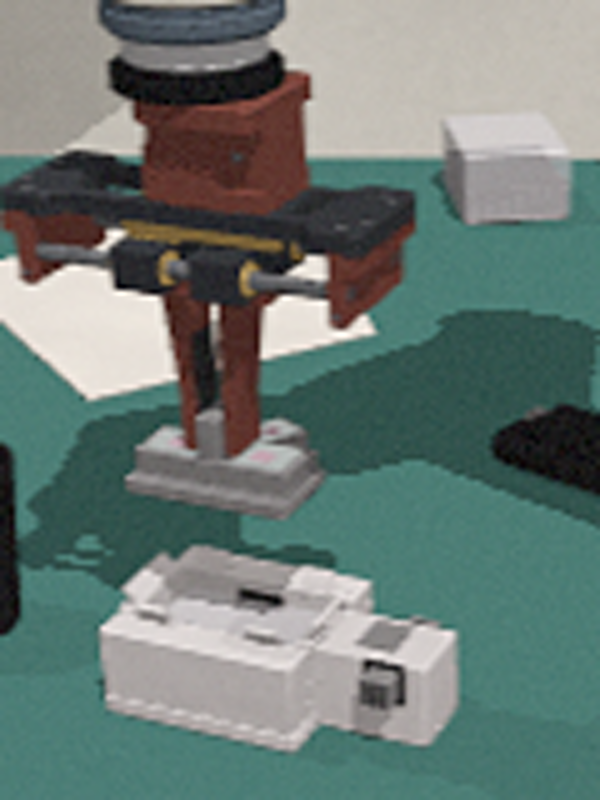

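View pics/w7.png

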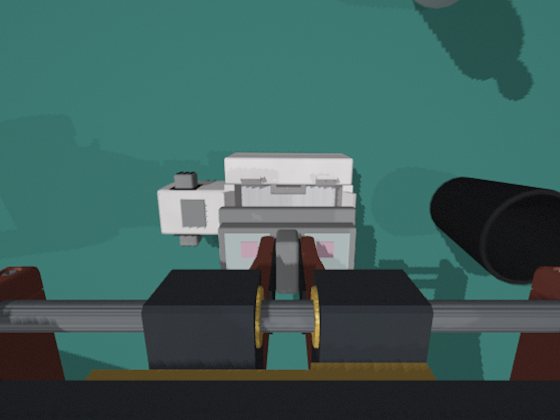

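```bash
python3 -m pendant '[{"dp":[-0.009,0.018,0],"turn":[0,0,0.05],"claw":0.005},{"dp":[-0.024,0.047,0],"turn":[0,0,0.12],"claw":0.005},{"dp":[-0.043,0.084,0],"turn":[0,0,0.2],"claw":0.005},{"dp":[-0.062,0.121,0],"turn":[0,0,0.3],"claw":0.005},{"dp":[-0.081,0.159,0],"turn":[0,0,0.4],"claw":0.005},{"dp":[-0.1,0.196,0],"turn":[0,0,0.5],"claw":0.005},{"dp":[-0.119,0.233,0],"turn":[0,0,0.6],"claw":0.005},{"dp":[-0.138,0.27,0],"turn":[0,0,0.68],"claw":0.005}]'
python3 -m pendant '[{"dp":[-0.016,0.032,0],"turn":[0,0,0.05],"claw":0.005},{"dp":[-0.026,0.051,0],"turn":[0,0,0.085],"claw":0.005},{"dp":[-0.032,0.063,0],"turn":[0,0,0.085],"claw":0.005},{"dp":[-0.032,0.063,-0.02],"turn":[0,0,0.085],"claw":0.005},{"dp":[-0.032,0.063,-0.05],"turn":[0,0,0.085],"claw":0.005},{"dp":[-0.032,0.063,-0.07],"turn":[0,0,0.085],"claw":0.005},{"dp":[-0.032,0.063,-0.08],"turn":[0,0,0.085],"claw":0.005},{"dp":[-0.032,0.063,-0.08],"turn":[0,0,0.085],"claw":0.005}]'
python3 st.py;python3 - <<'E'
from h import *
s=cam("side"); crop(s,240,200,400,370,4,"s8")
E
```

```text
t: 10.1
ee_pos: [444.3, 237.2, 130.4]
orientation: [-1.799, -2.576, 0.0]
ft_force: [1.2, -0.2, -1.7]
width: 11.9
t: 10.9
ee_pos: [412.9, 298.2, 49.4]
orientation: [-1.693, -2.645, 0.004]
ft_force: [-0.1, -1.0, -1.1]
width: 11.6
t 10.9 p [412.8713 298.1796  49.4378] jaw yaw 0.43190506490981834 zax [-0.0022 -0.0016 -1.    ] F [-0.0565 -0.9765 -1.0689] w 11.57022002181875 q [ 0.6021  0.5354  1.977  -0.0001  0.632   0.1703]
```

View pics/s8.png

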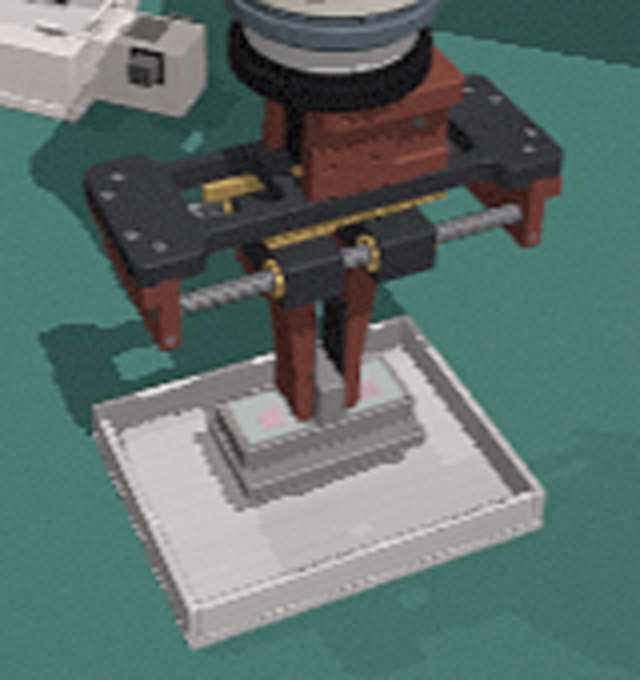

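```bash
python3 -m pendant '[{"dp":[0,0,-0.01],"turn":[0,0,0],"claw":0.005},{"dp":[0,0,-0.018],"turn":[0,0,0],"claw":0.005},{"dp":[0,0,-0.021],"turn":[0,0,0],"claw":0.005},{"dp":[0,0,-0.023],"turn":[0,0,0],"claw":0.005},{"dp":[0,0,-0.023],"turn":[0,0,0],"claw":0.005}]'
python3 -m pendant '[{"dp":[0,0,-0.0005],"turn":[0,0,0],"claw":0.005},{"dp":[0,0,-0.001],"turn":[0,0,0],"claw":0.005},{"dp":[0,0,-0.001],"turn":[0,0,0],"claw":0.005}]'
```

```text
t: 11.45
ee_pos: [413.4, 299.0, 27.5]
orientation: [-1.692, -2.647, 0.0]
ft_force: [0.2, -0.3, -0.7]
width: 12.1
t: 11.75
ee_pos: [413.6, 299.1, 26.8]
orientation: [1.692, 2.647, 0.0]
ft_force: [-0.6, 0.3, -2.3]
width: 12.0
```

```bash
python3 -m pendant '[{"dp":[0,0,-0.0005],"turn":[0,0,0],"claw":0.005},{"dp":[0,0,-0.0005],"turn":[0,0,0],"claw":0.005}]'
python3 -m pendant '[{"dp":[0,0,-0.0005],"turn":[0,0,0],"claw":0.005},{"dp":[0,0,-0.0007],"turn":[0,0,0],"claw":0.005},{"dp":[0,0,-0.0007],"turn":[0,0,0],"claw":0.005}]'
```

```text
t: 11.95
ee_pos: [413.6, 299.1, 26.8]
orientation: [1.692, 2.647, 0.0]
ft_force: [-1.5, -1.3, 5.8]
width: 12.0
t: 12.25
ee_pos: [413.6, 299.1, 26.8]
orientation: [1.692, 2.647, 0.001]
ft_force: [-4.1, -2.5, 15.2]
width: 12.2
```

```bash
python3 -m pendant '[{"dp":[0,0,0.0012],"turn":[0,0,0],"claw":0.005},{"dp":[0,0,0.0013],"turn":[0,0,0],"claw":0.02},{"dp":[0,0,0.0013],"turn":[0,0,0],"claw":0.03},{"dp":[0,0,0.0013],"turn":[0,0,0],"claw":0.04},{"dp":[0,0,0.01],"turn":[0,0,0],"claw":0.045},{"dp":[0,0,0.04],"turn":[0,0,0],"claw":0.05},{"dp":[0,0,0.08],"turn":[0,0,0],"claw":0.05},{"dp":[0,0,0.12],"turn":[0,0,0],"claw":0.05}]'
python3 st.py;python3 - <<'E'
from h import *
s=cam("side"); crop(s,240,200,400,370,4,"s9"); w=cam("wrist","w9")
E
```

```text
t: 13.05
ee_pos: [413.0, 298.7, 146.9]
orientation: [-1.692, -2.646, 0.002]
ft_force: [0.2, 0.6, 0.3]
width: 50.0
t 13.05 p [413.0008 298.7248 146.8514] jaw yaw 0.43294752802734676 zax [-0.0011 -0.0007 -1.    ] F [0.2368 0.6374 0.2905] w 49.96998076651024 q [0.6028 0.3654 1.9377 0.     0.8397 0.1699]
```

View pics/s9.png

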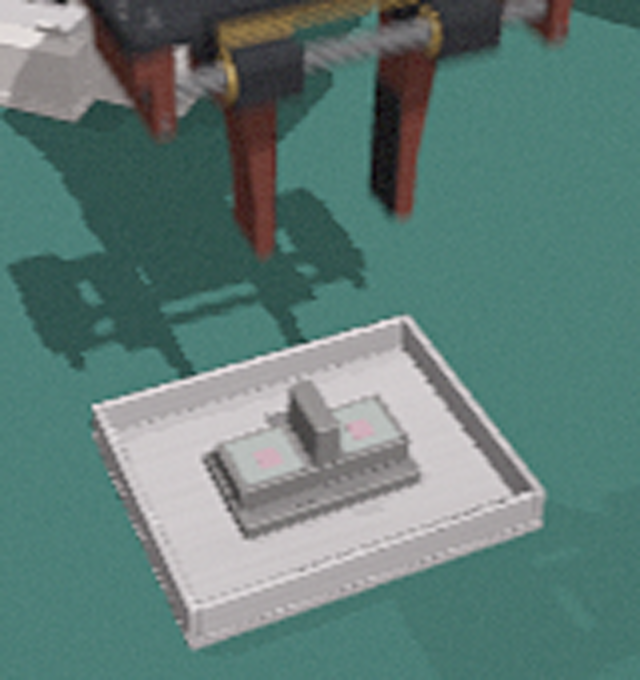

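```bash
python3 -m pendant '[{"dp":[0.0159,-0.0449,0],"turn":[0,0,0.03],"claw":0.05},{"dp":[0.0318,-0.0898,0],"turn":[0,0,0.06],"claw":0.05},{"dp":[0.0477,-0.1347,0],"turn":[0,0,0.09],"claw":0.05},{"dp":[0.0636,-0.1796,0],"turn":[0,0,0.12],"claw":0.05},{"dp":[0.0795,-0.2245,0],"turn":[0,0,0.15],"claw":0.05},{"dp":[0.0954,-0.2694,0],"turn":[0,0,0.18],"claw":0.05},{"dp":[0.1113,-0.3143,0],"turn":[0,0,0.21],"claw":0.05},{"dp":[0.1272,-0.3592,0],"turn":[0,0,0.24],"claw":0.05}]'
python3 -m pendant '[{"dp":[0.0159,-0.0449,0],"turn":[0,0,0.03],"claw":0.05},{"dp":[0.0318,-0.0898,0],"turn":[0,0,0.047],"claw":0.05},{"dp":[0.0477,-0.1347,0],"turn":[0,0,0.047],"claw":0.05},{"dp":[0.0636,-0.1796,0],"turn":[0,0,0.047],"claw":0.05},{"dp":[0.0792,-0.2248,-0.02],"turn":[0,0,0.047],"claw":0.05},{"dp":[0.0792,-0.2248,-0.05],"turn":[0,0,0.047],"claw":0.05},{"dp":[0.0792,-0.2248,-0.06],"turn":[0,0,0.047],"claw":0.05},{"dp":[0.0792,-0.2248,-0.06],"turn":[0,0,0.047],"claw":0.05}]'
python3 st.py;python3 - <<'E'
from h import *
s=cam("side"); crop(s,200,80,320,200,5,"s10"); w=cam("wrist","w10")
E
```

```text
t: 13.95
ee_pos: [540.6, -62.2, 145.0]
orientation: [-1.362, -2.83, 0.0]
ft_force: [0.9, 0.3, 0.6]
width: 49.8
t: 14.75
ee_pos: [617.8, -283.7, 82.9]
orientation: [-1.294, -2.857, -0.0]
ft_force: [0.0, -0.5, 0.4]
width: 50.2
t 14.75 p [ 617.7769 -283.7096   82.8618] jaw yaw 0.7200016000261623 zax [-0.005   0.0025 -1.    ] F [ 0.0405 -0.5138  0.369 ] w 50.17177884244599 q [-0.4481  0.669   1.5711  0.0001  0.9071 -1.1682]
```

View pics/s10.png

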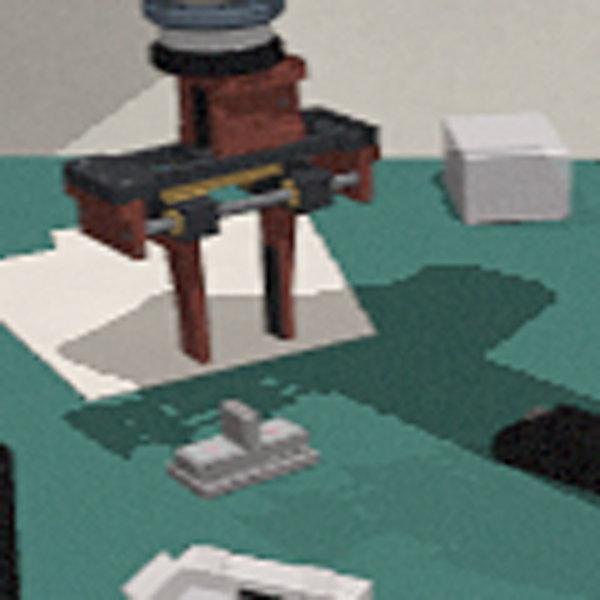

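View pics/w10.png

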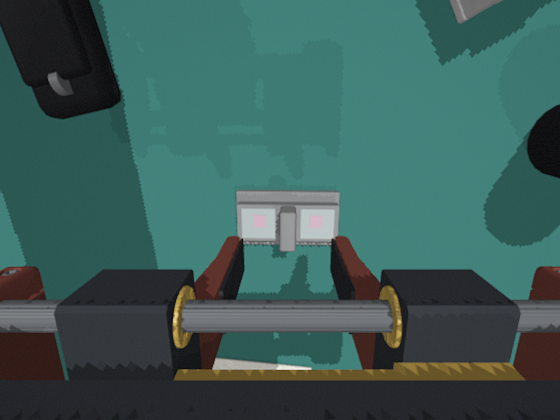

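```bash
python3 - <<'E'
from h import *
w=cam("wrist"); crop(w,220,180,360,265,5,"w10z"); print(ctrl.get_obs()["ee_pos"])
E
```

```text
[ 620.3704 -284.1704   86.6057]
```

View pics/w10z.png

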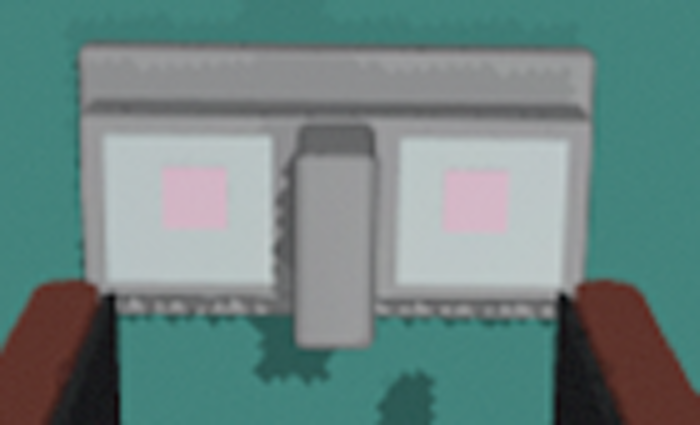

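```bash
python3 - <<'E'
from fit import *
w=cam("wrist"); W=cr(220,180,5)
o=[(w,W(82,46),(-42,23,8)),(w,W(592,53),(42,23,8)),(w,W(297,155),(-6,15,42)),(w,W(374,155),(6,15,42)),(w,W(296,346),(-6,-15,42)),(w,W(371,346),(6,-15,42)),(w,W(84,115),(-40,15,20)),(w,W(588,119),(40,15,20))]
x,r=fitpose(o,[620,-285,.72]); print(x,r.round(1).tolist())
E
```

```text
[ 620.8769 -285.6163    0.7106] [[-0.7, 0.2], [0.6, -0.1], [-0.7, -0.4], [0.8, -0.2], [-0.6, 0.6], [0.7, 0.7], [-0.8, -0.4], [0.7, -0.1]]
```

```bash
python3 -m pendant '[{"dp":[0.001,-0.0005,-0.02],"turn":[0,0,-0.008],"claw":0.05},{"dp":[0.001,-0.0005,-0.04],"turn":[0,0,-0.008],"claw":0.05},{"dp":[0.001,-0.0005,-0.055],"turn":[0,0,-0.008],"claw":0.04},{"dp":[0.001,-0.0005,-0.062],"turn":[0,0,-0.008],"claw":0.035},{"dp":[0.001,-0.0005,-0.0643],"turn":[0,0,-0.008],"claw":0.03},{"dp":[0.001,-0.0005,-0.0643],"turn":[0,0,-0.008],"claw":0.03}]'
python3 -m pendant '[{"dp":[0,0,0],"turn":[0,0,0],"claw":0.02},{"dp":[0,0,0],"turn":[0,0,0],"claw":0.014},{"dp":[0,0,0],"turn":[0,0,0],"claw":0.005},{"dp":[0,0,0],"turn":[0,0,0],"claw":0.005},{"dp":[0,0,0],"turn":[0,0,0],"claw":0.005},{"dp":[0,0,0],"turn":[0,0,0],"claw":0.005}]'
python3 st.py
```

```text
t: 15.55
ee_pos: [621.2, -285.4, 21.5]
orientation: [1.307, 2.856, -0.0]
ft_force: [0.6, -0.3, 1.2]
width: 30.4
t: 16.15
ee_pos: [621.3, -285.7, 21.9]
orientation: [1.308, 2.856, -0.0]
ft_force: [-1.2, 0.3, 5.5]
width: 12.0
t 16.15 p [ 621.2737 -285.6594   21.8584] jaw yaw 0.7120116783752123 zax [ 0.0008 -0.0004 -1.    ] F [-1.2273  0.3331  5.527 ] w 12.018549605416839 q [-0.4484  0.7555  1.5773 -0.      0.8079 -1.1603]
```

```bash
python3 -m pendant '[{"dp":[0,0,0.005],"turn":[0,0,0],"claw":0.005},{"dp":[0,0,0.02],"turn":[0,0,0],"claw":0.005},{"dp":[0,0,0.045],"turn":[0,0,0],"claw":0.005},{"dp":[0,0,0.07],"turn":[0,0,0],"claw":0.005},{"dp":[0,0,0.09],"turn":[0,0,0],"claw":0.005},{"dp":[0,0,0.1],"turn":[0,0,0],"claw":0.005},{"dp":[0,0,0.1],"turn":[0,0,0],"claw":0.005}]'
python3 st.py;python3 - <<'E'
from h import *
s=cam("side"); crop(s,200,60,320,200,5,"s11")
E
```

```text
t: 16.85
ee_pos: [621.8, -285.9, 123.3]
orientation: [1.307, 2.854, -0.0]
ft_force: [-0.4, -0.5, -2.5]
width: 11.8
t 16.85 p [ 621.7831 -285.9087  123.2604] jaw yaw 0.7120077814989694 zax [ 0.0029 -0.0014 -1.    ] F [-0.4069 -0.4829 -2.5211] w 11.76923292691114 q [-0.4484  0.6196  1.5517  0.      0.9672 -1.1604]
```

View pics/s11.png

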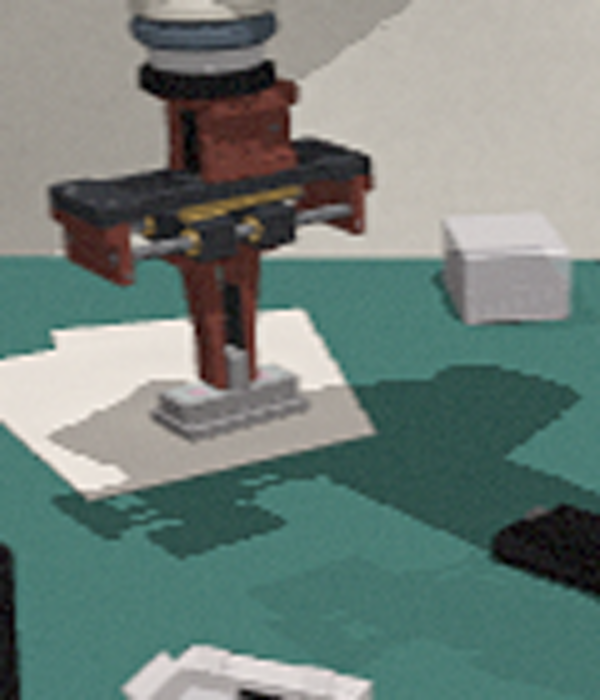

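```bash
python3 -m pendant '[{"dp":[-0.003,0.02,0],"turn":[0,0,-0.08],"claw":0.005},{"dp":[-0.008,0.05,0],"turn":[0,0,-0.2],"claw":0.005},{"dp":[-0.013,0.085,0],"turn":[0,0,-0.33],"claw":0.005},{"dp":[-0.018,0.12,0],"turn":[0,0,-0.46],"claw":0.005},{"dp":[-0.023,0.155,0],"turn":[0,0,-0.59],"claw":0.005},{"dp":[-0.028,0.19,0],"turn":[0,0,-0.72],"claw":0.005},{"dp":[-0.033,0.22,0],"turn":[0,0,-0.85],"claw":0.005},{"dp":[-0.0372,0.2415,0],"turn":[0,0,-0.97],"claw":0.005}]'
python3 -m pendant '[{"dp":[0,0.01,0],"turn":[0,0,-0.074],"claw":0.005},{"dp":[0,0.01,0],"turn":[0,0,-0.074],"claw":0.005},{"dp":[0,0.01,0],"turn":[0,0,-0.074],"claw":0.005},{"dp":[0,0.01,0],"turn":[0,0,-0.074],"claw":0.005}]'
python3 st.py;python3 - <<'E'
from h import *
s=cam("side"); crop(s,200,80,320,240,5,"s12"); w=cam("wrist"); crop(w,150,140,390,300,3,"w12z")
E
```

```text
t: 17.7
ee_pos: [582.1, -42.0, 119.7]
orientation: [-2.491, -1.911, 0.003]
ft_force: [0.4, -0.3, -1.2]
width: 12.0
t: 18.1
ee_pos: [583.5, -34.6, 120.7]
orientation: [-2.557, -1.825, 0.001]
ft_force: [-0.3, -0.5, -1.8]
width: 11.8
t 18.1 p [583.4842 -34.6385 120.6577] jaw yaw -0.3311125564499691 zax [-0.0008 -0.0001 -1.    ] F [-0.3364 -0.4856 -1.7969] w 11.793316426027117 q [-0.0796  0.4989  1.7873 -0.0002  0.8562  0.2517]
```

View pics/s12.png

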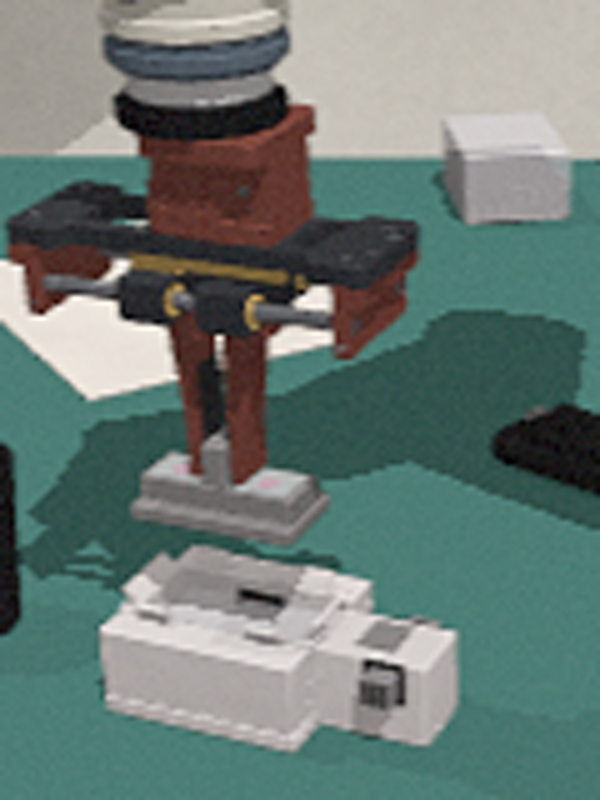

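View pics/w12z.png

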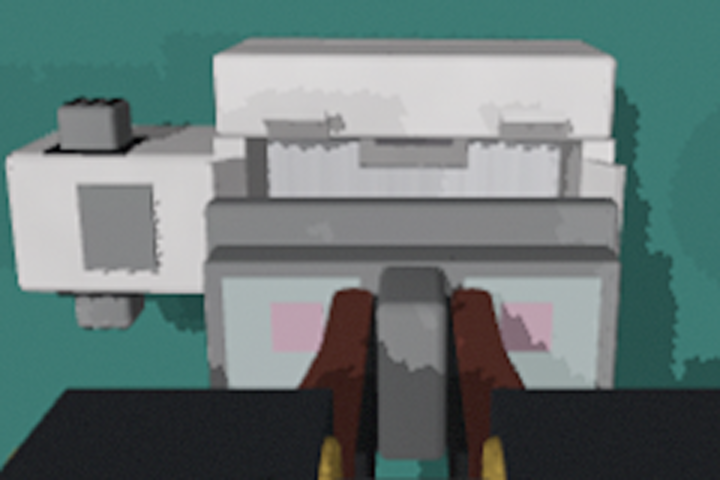

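```bash
python3 - <<'E'
from fit import *
w=cam("wrist"); W=cr(150,140,3); p=ctrl.get_obs()["ee_pos"]; print(p)
o0=[((207,201),(-42,23,8)),((615,200),(42,23,8)),((206,262),(-40,15,20)),((618,262),(40,15,20)),((379,303),(-6,15,42)),((447,303),(6,15,42)),((380,458),(-6,-15,42)),((445,458),(6,-15,42))]
for off in (21,22):
    z0=121.2-off
    x,r=fitpose([(w,W(*a),(b[0],b[1],b[2]+z0)) for a,b in o0],[583,-34,-.33]); print("holder",off,x,r.round(1).tolist())
d0=[((214,55),(-52.5,47,48)),((613,55),(52.5,47,48)),((10,157),(-110,20,46)),((20,288),(-110,-20,46))]
x,r=fitpose([(w,W(*a),b) for a,b in d0],[583,-34,-.33]); print("dock",x,r.round(1).tolist())
# old holder ref from w7 for comparison: pose known to fit the pocket
E
```

```text
[583.6669 -34.6792 120.9974]
holder 21 [583.8897 -33.7021  -0.3297] [[-1.3, 0.5], [2.4, 0.7], [-1.2, -0.8], [1.7, -1.0], [-0.9, -0.5], [0.4, -0.5], [-0.5, 1.3], [0.6, 1.3]]
holder 22 [583.7485 -34.0534  -0.3296] [[-0.9, 0.7], [2.0, 0.8], [-0.9, -0.8], [1.2, -0.9], [-0.8, -0.5], [0.3, -0.5], [-0.5, 0.9], [0.5, 0.9]]
dock [584.2039 -34.769   -0.3344] [[-0.5, -0.2], [2.3, 0.2], [-1.7, -0.8], [0.4, 2.3]]
```

```bash
python3 - <<'E'
import cv2
im=cv2.imread("pics/w7.png")[140:300,150:390]; cv2.imwrite("pics/w7z.png",cv2.resize(im,None,fx=3,fy=3,interpolation=cv2.INTER_CUBIC))
E
```

```text
(no output)
```

View pics/w7z.png

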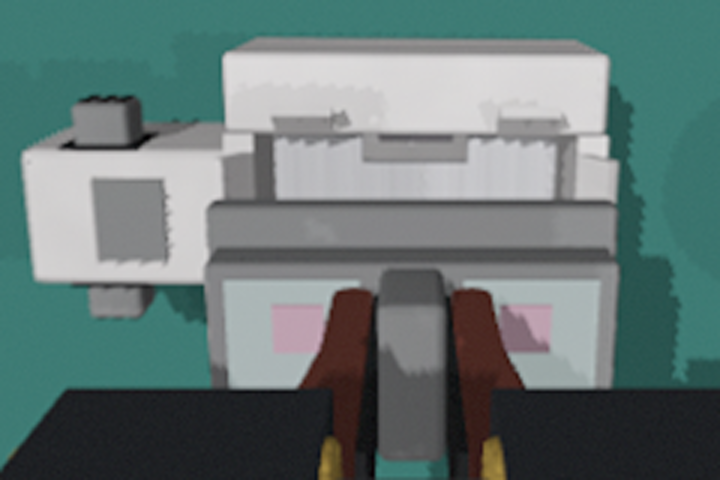

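```bash
python3 -m pendant '[{"dp":[0,0,-0.01],"turn":[0,0,0],"claw":0.005},{"dp":[0,0,-0.025],"turn":[0,0,0],"claw":0.005},{"dp":[0,0,-0.036],"turn":[0,0,0],"claw":0.005},{"dp":[0,0,-0.043],"turn":[0,0,0],"claw":0.005},{"dp":[0,0,-0.048],"turn":[0,0,0],"claw":0.005},{"dp":[0,0,-0.053],"turn":[0,0,0],"claw":0.005},{"dp":[0,0,-0.057],"turn":[0,0,0],"claw":0.005},{"dp":[0,0,-0.057],"turn":[0,0,0],"claw":0.005}]'
python3 st.py;python3 - <<'E'
from h import *
s=cam("side"); crop(s,200,80,320,240,5,"s13"); w=cam("wrist"); crop(w,150,140,390,300,3,"w13z")
E
```

```text
t: 19.05
ee_pos: [583.5, -33.9, 63.8]
orientation: [-2.558, -1.824, 0.001]
ft_force: [0.2, 0.5, -0.8]
width: 11.4
t 19.05 p [583.4648 -33.939   63.7524] jaw yaw -0.33199908931163075 zax [-0.0006  0.0001 -1.    ] F [ 0.1503  0.4598 -0.8482] w 11.444694050100914 q [-0.0785  0.5861  1.8074  0.      0.7487  0.2535]
```

View pics/s13.png

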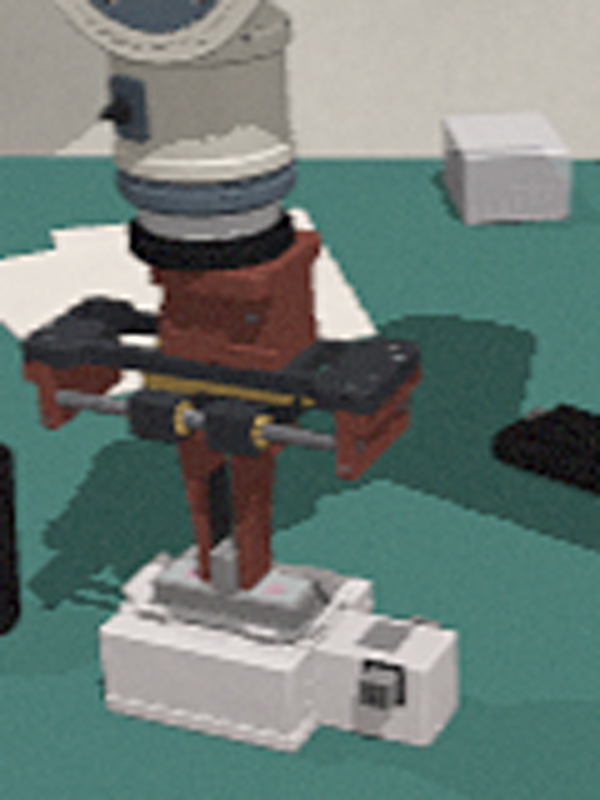

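View pics/w13z.png

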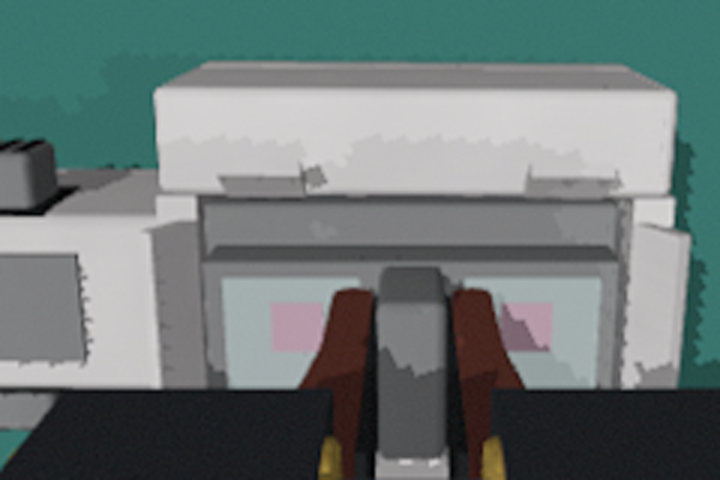

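```bash
python3 -m pendant '[{"dp":[0.0011,-0.0004,0],"turn":[0,0,0],"claw":0.005},{"dp":[0.0011,-0.0004,-0.001],"turn":[0,0,0],"claw":0.005},{"dp":[0.0011,-0.0004,-0.002],"turn":[0,0,0],"claw":0.005},{"dp":[0.0011,-0.0004,-0.003],"turn":[0,0,0],"claw":0.005},{"dp":[0.0011,-0.0004,-0.004],"turn":[0,0,0],"claw":0.005},{"dp":[0.0011,-0.0004,-0.005],"turn":[0,0,0],"claw":0.005},{"dp":[0.0011,-0.0004,-0.006],"turn":[0,0,0],"claw":0.005},{"dp":[0.0011,-0.0004,-0.007],"turn":[0,0,0],"claw":0.005}]'
python3 st.py
python3 -m pendant '[{"dp":[0,0,-0.001],"turn":[0,0,0],"claw":0.005},{"dp":[0,0,-0.002],"turn":[0,0,0],"claw":0.005},{"dp":[0,0,-0.003],"turn":[0,0,0],"claw":0.005},{"dp":[0,0,-0.004],"turn":[0,0,0],"claw":0.005},{"dp":[0,0,-0.005],"turn":[0,0,0],"claw":0.005}]'
python3 st.py
```

```text
t: 19.95
ee_pos: [584.7, -34.4, 57.5]
orientation: [-2.558, -1.824, 0.0]
ft_force: [-2.4, 0.5, 4.7]
width: 11.5
t 19.95 p [584.7294 -34.3606  57.4511] jaw yaw -0.3319501009192295 zax [-0. -0. -1.] F [-2.3908  0.4915  4.6975] w 11.530702857527144 q [-0.079   0.5974  1.8062 -0.      0.738   0.253 ]
t: 20.45
ee_pos: [584.8, -34.3, 52.7]
orientation: [-2.558, -1.824, 0.0]
ft_force: [-2.9, 0.4, 9.8]
width: 11.8
t 20.45 p [584.7628 -34.3381  52.6743] jaw yaw -0.3319616152522289 zax [-0.  0. -1.] F [-2.9354  0.4454  9.8484] w 11.840202951333206 q [-0.079   0.6051  1.8072 -0.      0.7293  0.253 ]
```

```bash
python3 -m pendant '[{"dp":[0,0,-0.001],"turn":[0,0,0],"claw":0.005},{"dp":[0,0,-0.002],"turn":[0,0,0],"claw":0.005},{"dp":[0,0,-0.003],"turn":[0,0,0],"claw":0.005},{"dp":[0,0,-0.004],"turn":[0,0,0],"claw":0.005},{"dp":[0,0,-0.005],"turn":[0,0,0],"claw":0.005},{"dp":[0,0,-0.006],"turn":[0,0,0],"claw":0.005},{"dp":[0,0,-0.007],"turn":[0,0,0],"claw":0.005},{"dp":[0,0,-0.008],"turn":[0,0,0],"claw":0.005}]'
python3 st.py
python3 -m pendant '[{"dp":[0,0,-0.001],"turn":[0,0,0],"claw":0.005},{"dp":[0,0,-0.002],"turn":[0,0,0],"claw":0.005},{"dp":[0,0,-0.003],"turn":[0,0,0],"claw":0.005},{"dp":[0,0,-0.004],"turn":[0,0,0],"claw":0.005},{"dp":[0,0,-0.005],"turn":[0,0,0],"claw":0.005},{"dp":[0,0,-0.006],"turn":[0,0,0],"claw":0.005}]'
python3 st.py;python3 - <<'E'
from h import *
s=cam("side"); crop(s,200,80,320,240,5,"s14"); w=cam("wrist"); crop(w,150,140,390,300,3,"w14z")
E
```

```text
t: 21.25
ee_pos: [584.8, -34.3, 44.7]
orientation: [2.558, 1.824, 0.0]
ft_force: [-3.0, -0.5, 8.7]
width: 11.8
t 21.25 p [584.835  -34.3448  44.6986] jaw yaw -0.3320076807499048 zax [ 0.0002 -0.     -1.    ] F [-2.9524 -0.5268  8.6576] w 11.806092769498633 q [-0.079   0.6181  1.8086  0.      0.7147  0.253 ]
t: 21.85
ee_pos: [584.8, -34.3, 38.8]
orientation: [2.558, 1.824, 0.0]
ft_force: [-3.8, -0.3, 9.2]
width: 11.9
t 21.85 p [584.8255 -34.3469  38.7644] jaw yaw -0.3320567808312296 zax [ 0.0001  0.     -1.    ] F [-3.8418 -0.2584  9.2247] w 11.898765815699685 q [-0.079   0.6278  1.8095  0.      0.7041  0.253 ]
```

View pics/s14.png

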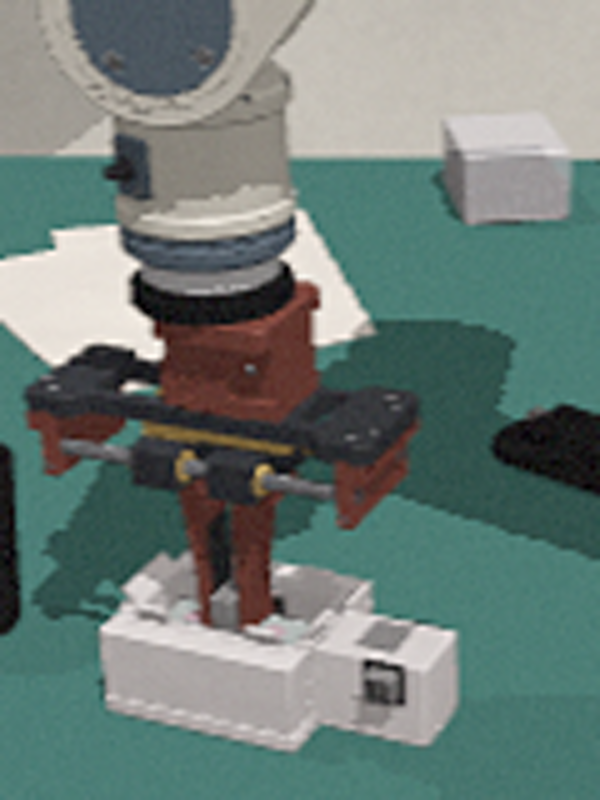

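View pics/w14z.png

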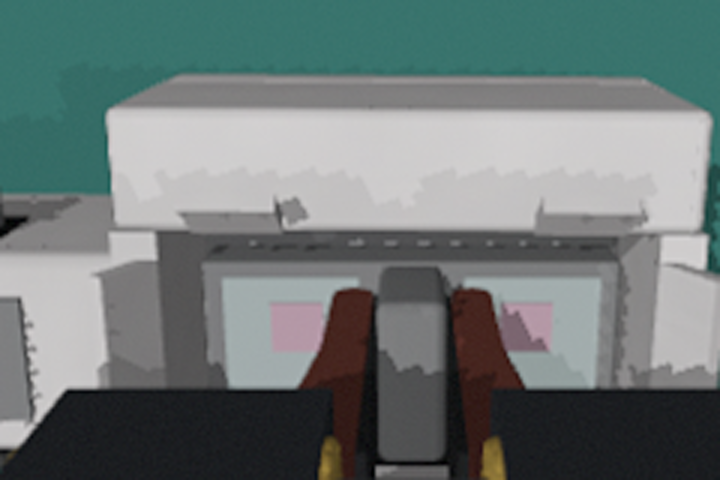

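```bash
python3 -m pendant '[{"dp":[0,0,-0.0007],"turn":[0,0,0],"claw":0.005},{"dp":[0,0,-0.0013],"turn":[0,0,0],"claw":0.005},{"dp":[0,0,-0.002],"turn":[0,0,0],"claw":0.005},{"dp":[0,0,-0.002],"turn":[0,0,0],"claw":0.005}]'
python3 st.py;python3 - <<'E'
from h import *
s=cam("side"); crop(s,200,150,320,240,5,"s15")
E
```

```text
t: 22.35
ee_pos: [584.9, -34.4, 36.6]
orientation: [2.558, 1.824, 0.0]
ft_force: [-3.1, 0.3, 7.0]
width: 11.5
t 22.35 p [584.8574 -34.3581  36.5804] jaw yaw -0.33200347301246974 zax [ 0.0002 -0.     -1.    ] F [-3.1053  0.2929  6.9777] w 11.477569652618019 q [-0.079   0.6314  1.8097  0.      0.7002  0.253 ]
```

View pics/s15.png

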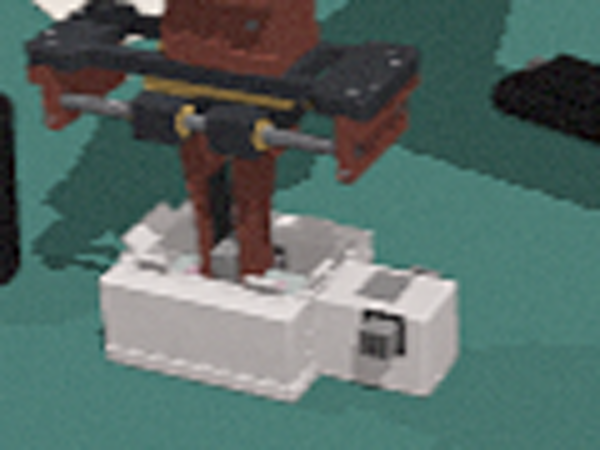

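```bash
python3 -m pendant '[{"dp":[0,0,-0.0005],"turn":[0,0,0],"claw":0.005},{"dp":[0,0,-0.0008],"turn":[0,0,0],"claw":0.005},{"dp":[0,0,-0.0008],"turn":[0,0,0],"claw":0.005},{"dp":[0,0,-0.0008],"turn":[0,0,0],"claw":0.005}]'
python3 st.py; python3 - <<'E'
from h import *
cam("wrist","w16"); t=cam("top"); crop(t,255,135,335,225,6,"t16")
E
```

```text
t: 22.8
ee_pos: [584.8, -34.4, 35.8]
orientation: [2.558, 1.824, 0.0]
ft_force: [-1.6, 0.9, 6.8]
width: 11.7
t 22.8 p [584.8299 -34.3656  35.8294] jaw yaw -0.3319845293178545 zax [ 0.0002 -0.     -1.    ] F [-1.5685  0.9355  6.7982] w 11.663595627345932 q [-0.079   0.6327  1.8099  0.      0.6989  0.253 ]
```

View pics/w16.png

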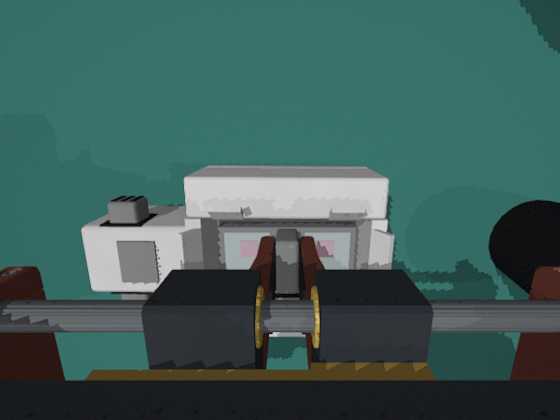

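```bash
python3 -m pendant '[{"dp":[0,0,0.001],"turn":[0,0,0],"claw":0.005},{"dp":[0,0,0.0018],"turn":[0,0,0],"claw":0.005},{"dp":[0,0,0.0018],"turn":[0,0,0],"claw":0.005}]'; python3 st.py
python3 -m pendant '[{"dp":[0,0,0],"turn":[0,0,0],"claw":0.015},{"dp":[0,0,0],"turn":[0,0,0],"claw":0.02},{"dp":[0,0,0],"turn":[0,0,0],"claw":0.028},{"dp":[0,0,0],"turn":[0,0,0],"claw":0.03},{"dp":[0,0,0],"turn":[0,0,0],"claw":0.03}]'
python3 st.py
```

```text
t: 23.2
ee_pos: [584.8, -34.4, 37.6]
orientation: [2.558, 1.824, 0.0]
ft_force: [-2.6, 0.4, 6.9]
width: 11.9
t 23.2 p [584.8222 -34.3612  37.6031] jaw yaw -0.3320004544719303 zax [ 0.0002  0.     -1.    ] F [-2.5596  0.377   6.9373] w 11.870268586807653 q [-0.079   0.6297  1.8097  0.      0.702   0.253 ]
t: 23.7
ee_pos: [584.7, -34.4, 37.0]
orientation: [-2.558, -1.824, 0.0]
ft_force: [-0.2, 0.3, -1.1]
width: 29.7
t 23.7 p [584.7481 -34.3801  37.032 ] jaw yaw -0.33200816105873926 zax [-0.0001  0.     -1.    ] F [-0.1788  0.3267 -1.1189] w 29.746111364281386 q [-0.079   0.6307  1.8097 -0.      0.7013  0.253 ]
```

```bash
python3 -m pendant '[{"dp":[0,0,0.01],"turn":[0,0,0],"claw":0.03},{"dp":[0,0,0.03],"turn":[0,0,0],"claw":0.03},{"dp":[0,0,0.06],"turn":[0,0,0],"claw":0.03},{"dp":[0,0,0.1],"turn":[0,0,0],"claw":0.03},{"dp":[-0.03,0,0.13],"turn":[0,0,0],"claw":0.03},{"dp":[-0.07,0,0.16],"turn":[0,0,0],"claw":0.03},{"dp":[-0.11,0,0.18],"turn":[0,0,0],"claw":0.03},{"dp":[-0.15,0,0.2],"turn":[0,0,0],"claw":0.03}]'
python3 -m pendant '[{"dp":[-0.03,0,0],"turn":[0,0,0],"claw":0.03},{"dp":[-0.03,0,0],"turn":[0,0,0],"claw":0.03},{"dp":[-0.03,0,0],"turn":[0,0,0],"claw":0.03}]'
python3 - <<'E'
from h import *
cam("wrist","w17"); t=cam("top"); crop(t,255,135,335,225,6,"t17"); s=cam("side","s17"); crop(s,210,150,310,240,6,"s17z")
E
```

```text
t: 24.5
ee_pos: [433.3, -34.3, 238.7]
orientation: [2.557, 1.823, 0.002]
ft_force: [-0.0, -0.1, 0.3]
width: 29.9
t: 24.8
ee_pos: [405.1, -34.4, 238.1]
orientation: [2.557, 1.823, 0.003]
ft_force: [0.4, 0.1, -0.2]
width: 29.8
```

View pics/w17.png

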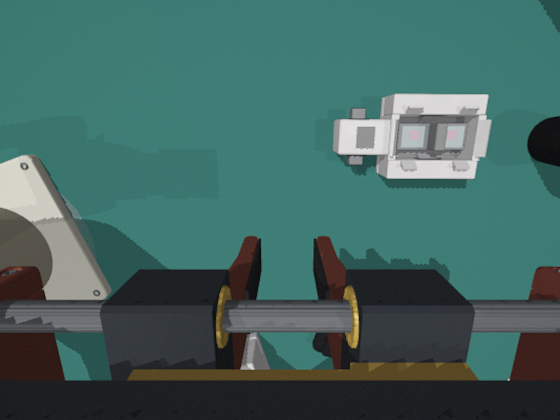

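View pics/t17.png

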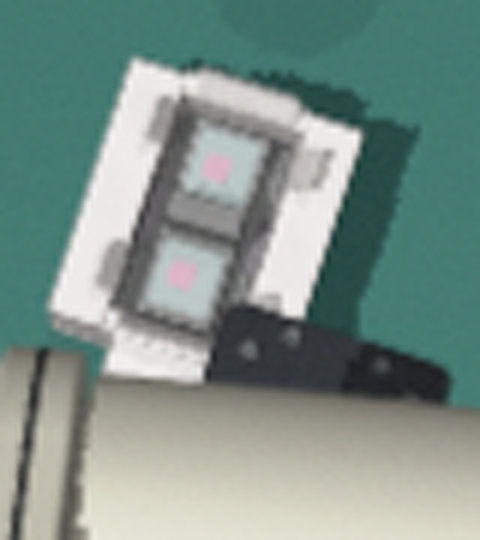

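View pics/s17z.png

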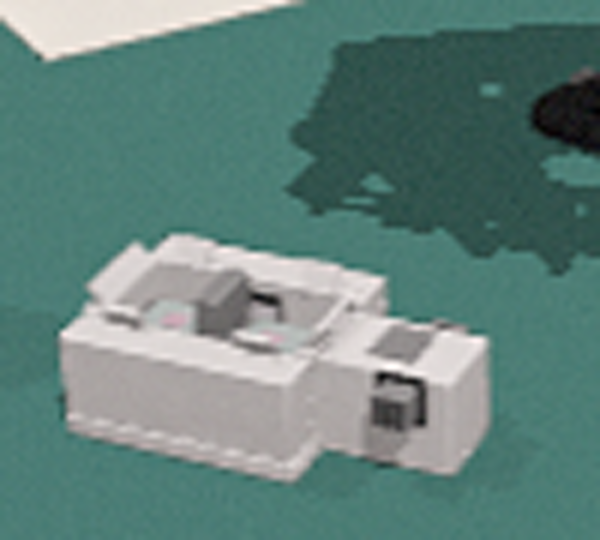

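View pics/s17.png

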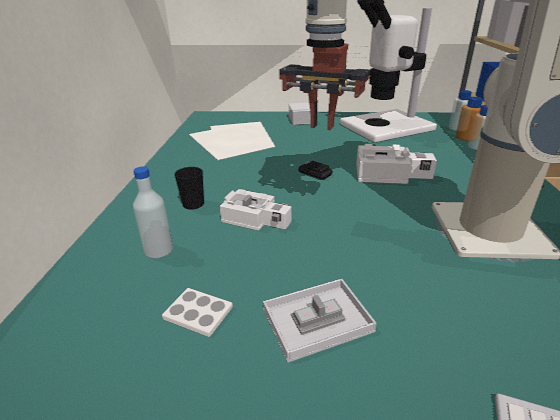

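```bash
python3 - <<'E'
import cv2,numpy as np
a=cv2.imread("pics/s_dock.png")[220:].astype(int);b=cv2.imread("pics/s17z.png")[220:].astype(int)
print("diff of dock area, start vs now:",abs(a-b).mean(),abs(a-b)[0:140,100:340].mean())
from workcell import ctrl
print(ctrl.close_job())
E
```

```text
diff of dock area, start vs now: 5.1183177083333335 4.803323412698413
the job is handed in; nothing more can be done
None
```

I finished the swap and handed the job in at about 25 s on the clock, against the 72 s limit. It gave no verdict, so what follows rests on the pictures and force readings.

- **Release:** I squeezed both buttons together to a 45.6 mm gap. The finished holder sprang up, seen in the side picture.
- **Finished holder:** I lifted it by its rib and set it in the middle of the tray until the force showed it touching the floor. The last side picture shows it lying flat.
- **Fresh holder:** I took it by its rib and moved it 1.2 mm along the pocket, because the wrist picture showed it off-centre. I pressed it down at about 10 mm/s with 9 to 10 N of force. The left button dipped and popped back out, and I held the holder about 1 mm further down before letting go.
- **Last checks:**
  - The holder stayed down after I let go, and the dock looks the same in the side picture as with the finished holder latched at the start.
  - Both buttons look fully out in the wrist picture, judged by eye.
  - The bottle, pot, mouse and plate show no visible movement.
  - The robot is well clear of everything.

No check failed, but two things were not directly confirmed. The right button was hidden while I pressed, so I only saw it out afterwards. The platform's travel was judged from tool height, which put the holder's underside at about 14.3 mm when fully pressed.

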